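Pack the keyed two-layer lunch box on the sink-side ledge

ROBOT

A 6-joint arm with a two-finger parallel gripper is mounted at the origin on the work surface. World frame = base frame: x ahead of the robot, y to its left, z up, the work surface at z = 0. Lengths are in mm, angles in rad, forces in N, time in s.
With the tool pointing down it reaches from about 300 to 1000 mm from the base axis. Payload 5.1 kg.
Tool frame: the origin (TCP) lies between the finger pads; the fingertips stand 17 mm ahead of it and the grasp point (between the pads) lies 2 mm behind it; x points along the fingers, z is the direction in which the jaws open and shut, and the axes are right-handed (so a half turn about x gives the same grasp; the last joint's range is limited). The gripper opens to 95 mm and grips with 3 to 60 N. Pads are 20 mm wide; open, the fingers measure 119 mm over their backs; the gripper's body (75 mm by 180 mm) begins 59 mm behind the grasp point.
Start: joints at [-1.258, 0.124, 1.65, -0, 1.367, -0.083], TCP at [250.573, -599.748, 231.656] pointing down, gripper open.
Joint ranges: [-2.61, 2.61], [-1.02, 2.33], [0.03, 2.71], [-1.35, 4.49], [0.32, 2.68], [-2.91, 2.91]. Speed limits (rad/s): [2.57, 2.57, 3.14, 3.14, 3.14, 3.14].

INTERFACE

Orientations are given as a unit quaternion [x, y, z, w].
In Python, from rig import telemetry, optics, ctrl, recognise, tip_of gives the robot as it stands.
- The arm moves only by the tool arm_command, never from a script. Its argument "commands" is a list of rows, each an object with "offset": the shift along the tool's x, y, z in cm, a list of three; "turn": the turn, a rotation vector about the tool's x, y, z in rad, a list of three; "fingers": the opening, from -1 (shut) to 1 (fully open). In form: [{"offset": [x, y, z], "turn": [ax, ay, az], "fingers": fingers}, ...]. A call has 1 to 5 rows; each row is the pose to reach, as a shift and turn from the pose commanded when the call began, along the tool's axes at that moment; what a row does not reach only later rows make up. A row lasts 1/12 s, in which the tool goes at most 41.7 mm and 7.16 degrees, less where a joint would pass 70% of its speed; a pose out of reach is approached as far as the arm can. A call with a gripper value outside its range is refused whole. The fingers move at their own pace and stop on an object; "force" is the grip in N (left out, the last holds). Time passes only in rows, so rows that repeat a pose let the fingers close. It gives the time, the measured TCP pose, the force and the opening at its end, in the units of the state.
- telemetry.get_state(): the state, without advancing time (a new reading comes with each control period).
- optics.snapshot(name): name is "scene" or "top" or "wrist"; returns a dict with "image" (400x640x3 uint8, red, green, blue), "z_map" (400x640 float32, mm along the optical axis (not along the pixel's ray), 0 where there is no reading), "vertical_fov" (degrees; the focal length in pixels is half the picture's height over the tangent of half this angle, whatever the lens; pixels are square), "cx", "cy" (the principal point, pixels), "extrinsics" (4x4, takes a point from world to camera coordinates); the wrist camera has in their place "hand_eye" (4x4, takes a point from camera to tool coordinates, whose origin is the TCP and whose axes are the tool frame's). Camera axes: x right, y down, z forward; pixel columns grow to the right and rows downward; lengths in mm; the calibration is good to about 2 mm. A picture is of the moment at which its call begins: read the wrist's pose just before it.
- ctrl.hand_in(): hands the job in, once; it reports no verdict.
Trained networks look in a picture, given as the dict that the camera call returned (one of the last four; its "shot" number tells which), for a name from the list of things; names that differ only in an ending like _2 or _b are one class to them, and where a whole thing is asked for, a point or a joint stands for the part that bears it (a point fixed in the world has none). Each returns a list of dicts, best first, with "score" (0 to 1); they miss things now and then, are a little off and sometimes report something else, mostly with a low value. They report only what shows in the picture. A call takes as long as a camera call. They do not tell look-alikes from the thing itself.
- recognise(picture, query): "bbox" ([left, top, right, bottom] in pixels, round what is visible of it).
- tip_of(picture, query): "pixel" ([column, row] in pixels: a listed point, or the origin of a listed thing).
The state is a dict: "time_s": time; "joint_positions": joint angles; "qvel": joint speeds; "tau": joint torques, N m; "position": TCP position; "orientation": TCP orientation; "wrist_force": force on the tool from outside, world axes, zero at the start; "ft_torque": the same for the moment, N m; "grip_width": finger opening in mm.
Only numpy, scipy, OpenCV 4.12 (cv2) and the standard library are available. Lean on these libraries where they do the work, as an engineer would, in place of code of your own. Each camera call takes 0.05 s, during which the arm holds its last target. There are 200 camera calls.

TASK

Pack the white lunch box on the draining ledge in layers: first stand every round lidded pot upright in the bottom tin, then set the divider tray on the tin so that its notch drops over the tin's key and it sits fully home, and only then lay the two snack cartons flat in the tray, on the floor either side of its partition. Finish by putting the lid on the tray, its notch over the tray's key, fully home, and leave the jug and the squeezer where they stand.

Things in the scene. Friction and masses are not known exactly. Their poses are not given: they have to be found in the camera images.
- tin: bottom tin of the lunch box, white plastic open square box, 140 x 140 mm outside, walls and floor 4 mm thick (inside 132 x 132 mm), rim 58 mm above the ledge; held to the ledge by suction feet, it does not move. Origin: centre of its underside; z up. An upright key stands against the outside of its +x wall
- tin_key (a point): the tin's key at rim height: 74 mm from the tin's centre along its +x axis, 58 mm up. The key is 8 mm thick (along x), 16 mm wide (along y), its top 12 mm above the rim (the last 4 mm tapered), spanning 70 to 78 mm from the centre
- tray: loose white plastic divider tray, 250 g: foot 126 mm square, 8 mm high (lowest 3 mm: 122 square), enters the tin with 3 mm play; above it a 160 mm square plate, 4 mm thick, its top the tray floor; walls 130 mm square outside, 4 mm thick, rim 52 mm up. Notch in the plate at +x, key at -x. Origin: centre of the underside; z up. Home on the tin: the tin's yaw, origin 50 mm above the tin's
- tray_notch (a point): the tray's notch at the plate's underside, 74 mm from the centre along the tray's +x, 8 mm up: 21 mm wide (y), open to the plate's edge, from 66 mm off centre outward; coincides with tin_key when the tray is home
- tray_key (a point): the tray's key at the height of the tray's rim: 69 mm from the centre along the tray's -x axis, 52 mm up. The key is 8 mm thick (along x), 16 mm wide (along y), its top 12 mm above the rim (the last 4 mm tapered), spanning 65 to 73 mm from the centre
- tray_handle (a point): middle of the top of the tray's partition, 44 mm above the tray's origin: an upright wall along the tray's x, 12 mm thick (y), 32 mm tall above the floor, from wall to wall; lift the tray by it. It leaves two compartments 122 mm long (x) by 55 mm wide (y)
- lid: loose white plastic lid, 160 g: foot 116 mm square, 5 mm high (lowest 2 mm: 112 square), enters the tray with 3 mm play; above it a 156 mm square plate, 4 mm thick, that rests on the tray's rim. Notch in the plate at -x; bar handle on top. Origin: centre of the underside; z up. Home on the tray: the tray's yaw, origin 47 mm above the tray's
- lid_notch (a point): the lid's notch at the plate's underside, 69 mm from the centre along the lid's -x, 5 mm up: 21 mm wide (y), open to the plate's edge, from 61 mm off centre outward; coincides with tray_key when the lid is home
- lid_handle (a point): middle of the top of the lid's bar handle, 43 mm above the lid's origin; the bar runs along the lid's x, 60 mm long, 12 mm thick (y), 34 mm tall above the plate
- pot1: round lidded sauce pot, 38 mm diameter, 40 mm tall, 80 g, clear with a dark steel lid; two or three such pots are present. Origin: centre of its underside; z up. Belongs in the bottom tin
- pot2: round lidded sauce pot, 38 mm diameter, 40 mm tall, 80 g, clear with a dark steel lid; two or three such pots are present. Origin: centre of its underside; z up. Belongs in the bottom tin
- pot3: round lidded sauce pot, 38 mm diameter, 40 mm tall, 80 g, clear with a dark steel lid; two or three such pots are present. Origin: centre of its underside; z up. Belongs in the bottom tin
- carton1: small cardboard snack carton, 48 mm (its x) x 40 mm (its y) x 30 mm tall, 60 g. Origin: centre of its underside; z up. Belongs in the divider tray
- carton2: small cardboard snack carton, 48 mm (its x) x 40 mm (its y) x 30 mm tall, 60 g. Origin: centre of its underside; z up. Belongs in the divider tray
- jug: white ceramic jug with a handle, about 90 mm wide, 150 mm tall, standing to the right; leave alone. Origin: centre of its underside
- squeezer: red plastic citrus squeezer, about 116 mm wide, 60 mm tall with a short grip; leave alone. Origin: centre of its underside
There are look-alikes about, which are no part of the job. Leave any red look-alike of the carton2 alone. Leave any green or turquoise look-alike of the carton1 alone.

How it is judged (in metres and radians):
On the way, in this order (a step that is already met when the one before it is completed fails the run):
1. every pot stands upright in the bottom tin (x of pot1 in the frame of tin between -0.058 and 0.058 m and y of pot1 in the frame of tin between -0.058 and 0.058 m and z of pot1 in the frame of tin between -0.004 and 0.012 m and angle between each of pot1, pot2, pot3's own z axis and vertical below 0.2 rad and linear speed of each of pot1, pot2, pot3 below 0.03 m/s and x of pot2 in the frame of tin between -0.058 and 0.058 m and y of pot2 in the frame of tin between -0.058 and 0.058 m and z of pot2 in the frame of tin between -0.004 and 0.012 m and x of pot3 in the frame of tin between -0.058 and 0.058 m and y of pot3 in the frame of tin between -0.058 and 0.058 m and z of pot3 in the frame of tin between -0.004 and 0.012 m), for 0.2 s.
2. the tray is fully home on the tin, its notch over the tin's key, the pots below it (all of step 1 and horizontal distance between tray_notch and tin_key below 0.008 m and angle between tray's own z axis and vertical below 0.05 rad and z of tray in the frame of tin between 0.046 and 0.054 m and linear speed of tray below 0.03 m/s), for 0.2 s.
3. both cartons lie flat in the tray (horizontal distance between tray_notch and tin_key below 0.008 m and angle between tray's own z axis and vertical below 0.05 rad and z of tray in the frame of tin between 0.046 and 0.054 m and linear speed of each of tray, carton1, carton2 below 0.03 m/s and x of carton1 in the frame of tray between -0.058 and 0.058 m and y of carton1 in the frame of tray between -0.058 and 0.058 m and z of carton1 in the frame of tray between 0.008 and 0.02 m and angle between each of carton1, carton2's own z axis and vertical below 0.2 rad and x of carton2 in the frame of tray between -0.058 and 0.058 m and y of carton2 in the frame of tray between -0.058 and 0.058 m and z of carton2 in the frame of tray between 0.008 and 0.02 m), for 0.2 s.
4. the lid is fully home on the tray, its notch over the tray's key (horizontal distance between lid_notch and tray_key below 0.008 m and angle between lid's own z axis and vertical below 0.05 rad and z of lid in the frame of tray between 0.043 and 0.051 m and linear speed of lid below 0.03 m/s), for 0.2 s.
At the end, for the whole second after the job is handed in: Pots upright in the tin, cartons flat in the tray (tilt under 0.2 rad, on the floor, origin within 58 mm of the centre lines); tray and lid seated (height within 4 mm, tilt under 0.05 rad, notch within 8 mm of its key); all at rest (all of step 1 and all of step 3 and all of step 4); the robot touches nothing.
It fails at once if the jug is pushed more than 3 cm (distance of jug from where it was at the start of the episode above 0.03 m).
It fails at once if the squeezer is pushed more than 3 cm (distance of squeezer from where it was at the start of the episode above 0.03 m).
Of pot1, pot2, pot3 only 2 to 3 are there at a start; the rules pass over those that are not, and their reading is None.
At some moment in a run one of pot1, pot2, pot3, carton1, carton2, lid may be knocked a few centimetres aside while the robot is not near it.
It also fails if it takes over 192 s, if anything falls off the work surface, if the arm or the gripper's body presses on something with over 40 N, if the wrist force passes 120 N, or if a joint passes its speed limit or range.

## Working session

There is one attempt and no reset: what is moved stays moved. The work goes in short steps, Python scripts to look and compute and a tool call to move; the robot and the scene stay as the last step left them, time stands still between calls to the robot, and variables do not carry over. Pictures are saved under pics/ and viewed, about 12 in all and at most 16, crops included, and the job is handed in when it is done.

Besides the shell and the picture viewer there is one more tool, called by a JSON object that holds its "api" and its "payload", one argument or row to a line. arm_command: Moves the arm, as the interface text tells. Its arguments: {"type":"object","properties":{"commands":{"type":"array"},"force":{"type":"number"}},"required":["commands"]}

```bash
ls; mkdir -p pics
cat > h.py <<'E'
import numpy as np, cv2
from scipy.spatial.transform import Rotation as R
from rig import telemetry, optics, ctrl, recognise, tip_of
def T_tool():
    s=telemetry.get_state(); T=np.eye(4); T[:3,:3]=R.from_quat(s['orientation']).as_matrix(); T[:3,3]=s['position']; return T
def snap(n):
    T=T_tool(); p=optics.snapshot(n)
    p['c2w']=np.linalg.inv(p['extrinsics']) if 'extrinsics' in p else T@p['hand_eye']
    p['f']=200/np.tan(np.radians(p['vertical_fov'])/2); return p
def ray(p,px):
    d=np.array([(px[0]-p['cx'])/p['f'],(px[1]-p['cy'])/p['f'],1.]); return p['c2w'][:3,:3]@d,p['c2w'][:3,3]
def at_z(p,px,z):
    d,o=ray(p,px); return o+d*(z-o[2])/d[2]
def cloud(p):
    v,u=np.mgrid[0:400,0:640]; z=p['z_map'].astype(float)
    P=np.stack([(u-p['cx'])/p['f']*z,(v-p['cy'])/p['f']*z,z],-1)
    W=P@p['c2w'][:3,:3].T+p['c2w'][:3,3]; W[z==0]=np.nan; return W
def save(p,n,box=None,s=1):
    im=cv2.cvtColor(p['image'],cv2.COLOR_RGB2BGR)
    if box: im=im[box[1]:box[3],box[0]:box[2]]
    cv2.imwrite('pics/'+n,cv2.resize(im,None,fx=s,fy=s,interpolation=cv2.INTER_CUBIC))
E
python3 - <<'E'
from h import *
print(telemetry.get_state())
for n in('top','scene'):
    p=snap(n); save(p,n+'0.png'); W=cloud(p); print(n,p['f'],p['c2w'].round(2).tolist())
    for q in['tin','tray','lid','pot1','carton1','jug','squeezer']:
        for b in recognise(p,q)[:5]:
            x=b['bbox'];c=((x[0]+x[2])/2,(x[1]+x[3])/2); print(q,round(b['score'],2),np.round(x),W[int(c[1]),int(c[0])].round())
E
```

```text
pics
{'time_s': 0.0, 'joint_positions': array([-1.25756937e+00,  1.24520797e-01,  1.65163211e+00, -3.54167312e-05,
        1.36748451e+00, -8.25673824e-02]), 'qvel': array([ 0.00043075, -0.00013201,  0.00205159, -0.00155615,  0.00152645,
       -0.00050221]), 'tau': array([ 7.63633725e-04, -4.17611718e+01, -3.59925842e+01,  7.75391702e-02,
        4.93105932e-02, -1.83837183e-04]), 'position': array([ 250.40383278, -599.19408011,  230.40161397]), 'orientation': array([ 0.39237414,  0.58912041, -0.39149542,  0.58797194]), 'wrist_force': array([0.05860654, 0.90256749, 0.59738178]), 'ft_torque': array([ 0.010331  , -0.01769738,  0.01401263]), 'grip_width': 94.8924294795822}
top 451.8715218035684 [[-0.01, -0.98, 0.19, 284.12], [-1.0, 0.01, -0.01, 6.24], [0.0, -0.19, -0.98, 1527.54], [0.0, 0.0, 0.0, 1.0]]
tin 0.69 [298. 187. 353. 246.] [506. -13.   4.]
tray 0.6 [194. 213. 258. 274.] [415. 316.  46.]
lid 0.7 [199. 213. 261. 277.] [413. 301.  40.]
lid 0.57 [380. 223. 439. 279.] [ 381. -285.   45.]
pot1 0.64 [312. 152. 328. 163.] [702.   5.  47.]
pot1 0.58 [370. 163. 383. 176.] [ 659. -187. 
[... 531 characters left out ...]
. 229.] [475. -13.   6.]
tray 0.77 [345. 143. 402. 175.] [417. 307.  28.]
lid 0.96 [154. 193. 232. 239.] [ 390. -299.   20.]
pot1 0.65 [380. 200. 395. 220.] [668. 175.  32.]
pot1 0.61 [339. 227. 352. 251.] [725.  -3.  41.]
pot1 0.57 [261. 245. 272. 266.] [ 672. -203.   38.]
carton1 0.86 [203. 255. 222. 282.] [ 634. -333.   27.]
carton1 0.85 [395. 228. 418. 250.] [796. 140.  29.]
carton1 0.83 [166. 270. 192. 292.] [ 639. -419.   34.]
carton1 0.8 [345. 192. 367. 210.] [582. 125.  30.]
carton1 0.6 [225. 230. 251. 250.] [ 572. -239.   31.]
jug 0.62 [ 94. 239. 153. 318.] [ 675. -533.  127.]
squeezer 0.68 [435. 154. 488. 176.] [597. 521.  29.]
squeezer 0.4 [156. 194. 229. 243.] [ 386. -303.    8.]
```

Run:
```python
import cv2
a=cv2.imread('pics/top0.png')[110:300,170:530]; cv2.imwrite('pics/a.png',cv2.resize(a,None,fx=2.2,fy=2.2,interpolation=2))
a=cv2.imread('pics/scene0.png')[120:330,80:500]; cv2.imwrite('pics/b.png',cv2.resize(a,None,fx=1.9,fy=1.9,interpolation=2))
```

```text
(no output)
```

View pics/a.png

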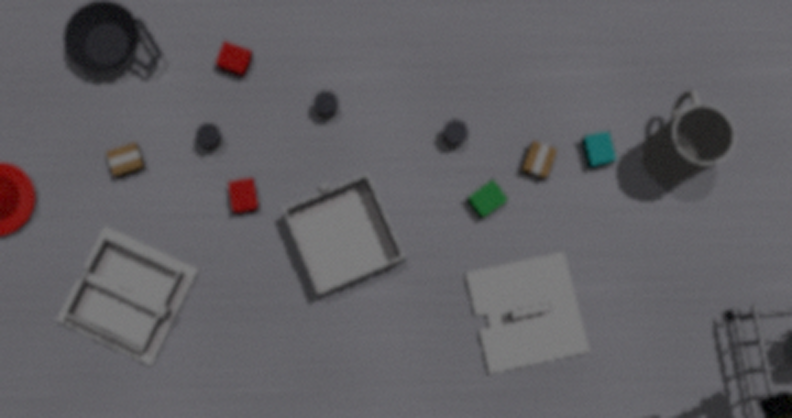

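View pics/b.png

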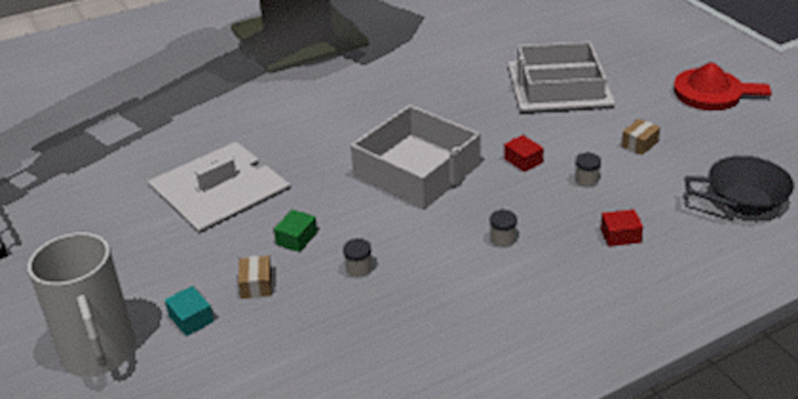

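The top view shows three dark-lidded pots near pixels (264,172), (317,158) and (376,170). The two brown striped cartons are near (227,183) and (415,182). Red, green and turquoise boxes are the look-alikes. The tin is in the middle, the tray at left (226,244), the lid at right (409,250).

Candidates for a carton: brown (227,183) and (415,182), chosen. Red (279,199) and (276,136), green (391,200) and turquoise (442,178) are rejected. The pots have no look-alikes; the pan is black and large.

```bash
cat >> h.py <<'E'
def down(th):
    x=np.array([0,0,-1.]); z=np.array([np.cos(th),np.sin(th),0]); return np.stack([x,np.cross(z,x),z],1)
def yaw_now():
    z=T_tool()[:3,2]; return np.arctan2(z[1],z[0])
def plan(wps):
    """wps: (x,y,z,theta|None). prints calls; target repeated n rows"""
    T=T_tool(); print('now',T[:3,3].round(1),'th',yaw_now().round(3),'j6',telemetry.get_state()['joint_positions'][5].round(2)); th=yaw_now(); p=T[:3,3]; Rm=T[:3,:3]
    for w in wps:
        tgt=np.array(w[:3],float)
        if w[3] is not None: th=th+(w[3]-th+np.pi/2)%np.pi-np.pi/2
        Rt=down(th); rv=R.from_matrix(Rm.T@Rt).as_rotvec()
        d=np.linalg.norm(tgt-p); n=int(max(1,np.ceil(d/200),np.ceil(np.linalg.norm(rv)/.6)))
        p0=p
        for k in range(n):
            pt=p0+(tgt-p0)*(k+1)/n; o=(Rm.T@(pt-p))/10; t=rv/n
            rows=int(np.ceil(max(d/n/41,np.linalg.norm(t)/.12)))+1
            print('   ',o.round(2).tolist(),t.round(3).tolist(),'rows',min(5,rows)); Rm=Rm@R.from_rotvec(t).as_matrix(); p=pt
        print('  -> ',np.round(tgt,1),round(th,3))
E
python3 - <<'E'
from h import *
p=snap('wrist'); print(p['hand_eye'].round(2).tolist(),p['f'],p['cx'],p['cy'])
plan([(430,0,450,0.1)]);plan([(430,0,450,1.6)])
p=snap('top'); W=cloud(p)
for q in['pot1','carton1','tin','tray','lid']:
  for b in tip_of(p,q): print(q,round(b['score'],2),np.round(b['pixel']),at_z(p,b['pixel'],0).round())
for q in['tin_key','tray_notch','tray_key','tray_handle','lid_notch','lid_handle']:
  zz=dict(tin_key=58,tray_notch=8,tray_key=52,tray_handle=44,lid_notch=5,lid_handle=43)[q]
  for b in tip_of(p,q)[:2]: print(q,round(b['score'],2),np.round(b['pixel']),at_z(p,b['pixel'],zz).round())
E
```

```text
[[-0.0, -0.3, 0.95, -153.14], [-0.0, -0.95, -0.3, 85.06], [1.0, -0.0, 0.0, 0.32], [0.0, 0.0, 0.0, 1.0]] 316.33039345993916 320.4175775364318 199.3237578605953
now [ 250.6 -599.8  231.7] th -1.175 j6 -0.08
    [-5.46, 9.92, -12.11] [-0.319, 0.0, 0.0] rows 5
    [-5.46, 13.21, -8.39] [-0.319, 0.0, 0.0] rows 5
    [-5.46, 15.18, -3.82] [-0.319, 0.0, 0.0] rows 5
    [-5.46, 15.61, 1.12] [-0.319, 0.0, 0.0] rows 5
  ->  [430.   0. 450.] 0.1
now [ 250.6 -599.8  231.7] th -1.175 j6 -0.08
    [-5.46, 9.92, -12.11] [0.092, 0.0, -0.0] rows 5
    [-5.46, 8.77, -12.96] [0.092, 0.0, -0.0] rows 5
    [-5.46, 7.55, -13.71] [0.092, 0.0, -0.0] rows 5
    [-5.46, 6.26, -14.34] [0.092, 0.0, -0.0] rows 5
  ->  [430.   0. 450.] -1.542
pot1 0.67 [318. 160.] [703.  10.   0.]
pot1 0.57 [375. 169.] [ 669. -189.    0.]
pot1 0.54 [265. 175.] [653. 192.   0.]
carton1 0.75 [444. 177.] [ 639. -428.    0.]
carton1 0.73 [284. 200.] [563. 125.   0.]
carton1 0.66 [274. 137.] [790. 164.   0.]
carton1 0.65 [385. 203.] [ 550. -219.    0.]
carton1 0.57 [413. 188.] [ 600. -317.    0.]
carton1 0.56 [228. 183.] [628. 322.   0.]
tin 0.9 [324. 217.] [505.  -8.   0.]
tin 0.31 [413. 250.] [ 387. -308.    0.]
tray 0.74 [224. 244.] [416. 327.   0.]
tray 0.16 [224. 242.] [424. 330.   0.]
lid 0.76 [411. 251.] [ 385. -301.    0.]
lid 0.47 [227. 245.] [414. 318.   0.]
tin_key 0.81 [319. 196.] [567.   6.  58.]
tray_notch 0.93 [209. 236.] [443. 379.   8.]
tray_notch 0.29 [327. 217.] [501. -19.   8.]
tray_key 0.62 [245. 252.] [386. 249.  52.]
tray_handle 0.92 [222. 243.] [416. 326.  44.]
lid_notch 0.71 [474. 178.] [ 633. -530.    5.]
lid_notch 0.64 [389. 257.] [ 364. -225.    5.]
lid_handle 0.59 [413. 248.] [ 390. -300.   43.]
lid_handle 0.43 [225. 183.] [619. 323.  43.]
```

{"api": "arm_command", "payload": {
  "commands": [
    {"offset": [-5.5, 9.9, -12.1], "turn": [0, 0, 0], "fingers": 1},
    {"offset": [-5.5, 9.9, -12.1], "turn": [0, 0, 0], "fingers": 1},
    {"offset": [-5.5, 9.9, -12.1], "turn": [0, 0, 0], "fingers": 1},
    {"offset": [-5.5, 9.9, -12.1], "turn": [0, 0, 0], "fingers": 1},
    {"offset": [-5.5, 9.9, -12.1], "turn": [0, 0, 0], "fingers": 1}
  ]
}}

```text
time_s: 1.87
position: [297.4, -446.5, 290.7]
orientation: [0.391, 0.587, -0.391, 0.591]
wrist_force: [1.1, -0.8, 0.4]
grip_width: 95.3
```

{"api": "arm_command", "payload": {
  "commands": [
    {"offset": [-5, 9.9, -14], "turn": [-0.17, 0, 0], "fingers": 1},
    {"offset": [-5, 9.9, -14], "turn": [-0.17, 0, 0], "fingers": 1},
    {"offset": [-5, 9.9, -14], "turn": [-0.17, 0, 0], "fingers": 1},
    {"offset": [-5, 9.9, -14], "turn": [-0.17, 0, 0], "fingers": 1},
    {"offset": [-5, 9.9, -14], "turn": [-0.17, 0, 0], "fingers": 1}
  ]
}}

```text
time_s: 2.28
position: [333.6, -279.7, 339.3]
orientation: [0.34, 0.619, -0.34, 0.622]
wrist_force: [0.6, -0.4, -0.4]
grip_width: 95.1
```

{"api": "arm_command", "payload": {
  "commands": [
    {"offset": [-5, 0, -17], "turn": [0, 0, 0], "fingers": 1},
    {"offset": [-5, 0, -17], "turn": [0, 0, 0], "fingers": 1},
    {"offset": [-5, 0, -17], "turn": [0, 0, 0], "fingers": 1},
    {"offset": [-5, 0, -17], "turn": [0, 0, 0], "fingers": 1},
    {"offset": [-5, 0, -17], "turn": [0, 0, 0], "fingers": 1}
  ]
}}

```text
time_s: 2.7
position: [240.0, -137.0, 389.8]
orientation: [0.34, 0.618, -0.341, 0.622]
wrist_force: [0.8, -0.7, -0.3]
grip_width: 94.7
```

```bash
cat >> h.py <<'E'
ZZ=dict(tin_key=58,tray_notch=8,tray_key=52,tray_handle=44,lid_notch=5,lid_handle=43,pot1=0,carton1=0,tin=0,tray=0,lid=0)
def look(qs,cam='wrist',top=3,name=None,dz={}):
    p=snap(cam)
    if name: save(p,name)
    for q in qs:
        for b in tip_of(p,q)[:top]:
            c=b['pixel']; i,j=int(c[0]),int(c[1]); col=p['image'][max(0,j-4):j+5,max(0,i-4):i+5].reshape(-1,3).mean(0)
            print(q,round(b['score'],2),np.round(c),at_z(p,c,ZZ[q]+dz.get(q,0)).round(1)[:2],'rgb',col.round())
    return p
E
python3 - <<'E'
from h import *
p=look(['pot1','carton1','tin','tin_key','tray','tray_notch','tray_key','tray_handle','lid','lid_notch','lid_handle'],name='w1.png',top=6)
E
```

```text
carton1 0.8 [604.  40.] [ 627.4 -418.5] rgb [  1. 133. 136.]
carton1 0.69 [486.  12.] [ 557.8 -237.6] rgb [ 48. 197.  93.]
carton1 0.59 [552.   9.] [ 614.2 -320. ] rgb [191. 173. 155.]
lid 0.76 [444. 131.] [ 383.9 -295.3] rgb [236. 235. 238.]
lid_notch 0.78 [404. 114.] [ 369.7 -221.2] rgb [208. 206. 218.]
lid_handle 0.78 [452. 133.] [ 382.5 -292.6] rgb [245. 244. 247.]
```

View pics/w1.png

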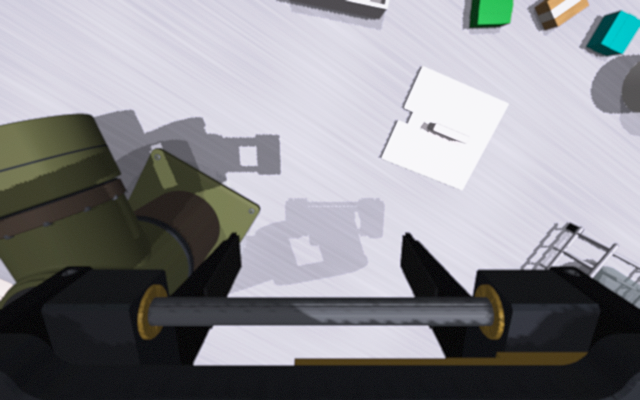

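Run:
```python
from h import *
plan([(420,-20,380,-1.35)])
```

```text
now [ 241.7 -139.5  386.2] th -1.006 j6 0.29
    [0.3, 10.73, -0.27] [0.172, -0.001, 0.0] rows 4
    [0.31, 10.52, -2.1] [0.172, -0.001, 0.0] rows 4
  ->  [420. -20. 380.] -1.35
```

{"api": "arm_command", "payload": {
  "commands": [
    {"offset": [0.3, 10.7, -0.3], "turn": [0.17, 0, 0], "fingers": 1},
    {"offset": [0.3, 10.7, -0.3], "turn": [0.17, 0, 0], "fingers": 1},
    {"offset": [0.3, 10.7, -0.3], "turn": [0.17, 0, 0], "fingers": 1},
    {"offset": [0.3, 10.7, -0.3], "turn": [0.17, 0, 0], "fingers": 1}
  ]
}}

```text
time_s: 3.63
position: [333.4, -75.2, 382.2]
orientation: [0.39, 0.592, -0.389, 0.589]
wrist_force: [-2.0, -1.0, -1.0]
grip_width: 95.2
```

{"api": "arm_command", "payload": {
  "commands": [
    {"offset": [0.3, 10.5, -2.1], "turn": [0.17, 0, 0], "fingers": 1},
    {"offset": [0.3, 10.5, -2.1], "turn": [0.17, 0, 0], "fingers": 1},
    {"offset": [0.3, 10.5, -2.1], "turn": [0.17, 0, 0], "fingers": 1},
    {"offset": [0.3, 10.5, -2.1], "turn": [0.17, 0, 0], "fingers": 1},
    {"offset": [0.3, 10.5, -2.1], "turn": [0.17, 0, 0], "fingers": 1}
  ]
}}

```text
time_s: 4.05
position: [419.5, -18.8, 379.6]
orientation: [0.439, 0.555, -0.44, 0.553]
wrist_force: [-0.2, -0.6, -0.4]
grip_width: 95.0
```

Run:
```python
from h import *
p=look(['pot1','carton1','tin','tin_key'],name='w2.png',top=6)
plan([(669,-189,150,-1.35)])
```

```text
pot1 0.78 [469.  22.] [ 659.9 -192.2] rgb [75. 74. 84.]
pot1 0.66 [137. 139.] [372.2 283.7] rgb [192. 191. 196.]
carton1 0.86 [474. 100.] [ 557.3 -241. ] rgb [ 48. 179.  86.]
carton1 0.77 [239.  36.] [564.  141.3] rgb [221.  20.  19.]
carton1 0.75 [536.  74.] [ 615.8 -321.1] rgb [177. 138.  91.]
carton1 0.75 [596.  81.] [ 627.1 -418. ] rgb [ 1. 81. 83.]
tin 0.89 [328. 105.] [497.2 -14.1] rgb [232. 231. 236.]
tin_key 0.55 [322.  49.] [566.9  13.7] rgb [200. 197. 204.]
now [418.4 -20.1 381.1] th -1.347 j6 1.17
    [11.57, 10.33, 11.01] [0.002, 0.0, -0.001] rows 5
    [11.57, 10.35, 11.0] [0.002, 0.0, -0.001] rows 5
  ->  [ 669. -189.  150.] -1.35
```

View pics/w2.png

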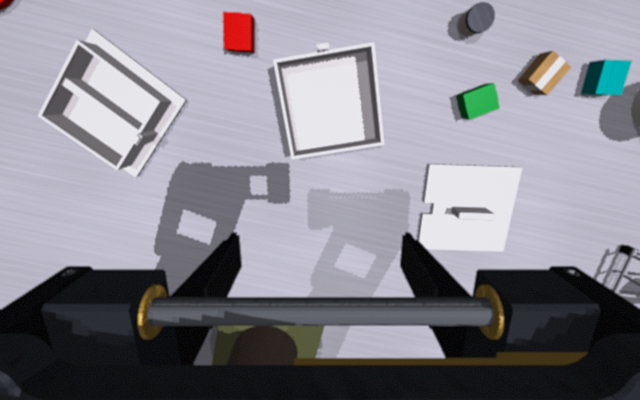

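```bash
cat >> h.py <<'E'
from scipy.optimize import least_squares
def fit_sq(p,c0,yaw0,half,zr,tol=4,rad=120):
    W=cloud(p); P=W[np.isfinite(W).all(2)&(abs(W[...,2]-zr)<tol)]; P=P[np.hypot(P[:,0]-c0[0],P[:,1]-c0[1])<rad]
    def res(q):
        c,s=np.cos(q[2]),np.sin(q[2]); d=P[:,:2]-q[:2]; u=d[:,0]*c+d[:,1]*s; v=-d[:,0]*s+d[:,1]*c
        return np.maximum(abs(u),abs(v))-half
    best=min((least_squares(res,[*c0,yaw0+dy],loss='cauchy',f_scale=1.5,x_scale=[1,1,.02]) for dy in(-.1,0,.1)),key=lambda r:r.cost)
    r=res(best.x); print('fit n',len(P),'xy',best.x[:2].round(1),'yaw',best.x[2].round(3),'medabs',np.median(abs(r)).round(2),'medz',np.median(P[:,2]).round(1)); return best.x
E
python3 - <<'E'
from h import *
for cam in('wrist','top','scene'):
    p=snap(cam); print(cam)
    fit_sq(p,(500,-12),.25,68,58); fit_sq(p,(416,322),1.15,63,52)
E
```

```text
wrist
fit n 1259 xy [500.  -14.7] yaw 0.385 medabs 1.13 medz 58.0
fit n 1418 xy [416.7 312.8] yaw 1.123 medabs 1.16 medz 51.7
top
fit n 28 xy [499.5 -15.2] yaw 0.386 medabs 1.16 medz 58.7
fit n 190 xy [415.4 313.6] yaw 1.122 medabs 1.33 medz 51.5
scene
fit n 307 xy [499.8 -17.2] yaw 0.389 medabs 1.6 medz 57.5
fit n 205 xy [415.1 310.7] yaw 1.119 medabs 1.89 medz 51.3
```

```bash
cat >> h.py <<'E'
def cen(p,c,z,tol=5,rad=32):
    W=cloud(p); P=W[np.isfinite(W).all(2)&(abs(W[...,2]-z)<tol)]
    for _ in range(3):
        Q=P[np.hypot(P[:,0]-c[0],P[:,1]-c[1])<rad]
        if len(Q)<5: print('few',len(Q)); return None
        (x,y),(a,b),ang=cv2.minAreaRect(Q[:,:2].astype(np.float32)); c=(x,y)
    print('cen n',len(Q),np.round(c,1),'size',round(a),round(b),'ang',round(np.radians(ang),3),'medz',np.median(Q[:,2]).round(1)); return c
E
python3 - <<'E'
from h import *
for cam in('wrist','top','scene'):
    p=snap(cam); print(cam)
    for c in[(664,-190),(703,5),(653,192)]: cen(p,c,40)
plan([(664,-190,150,-1.186),(664,-190,27,-1.186)])
E
```

```text
wrist
cen n 671 [ 658.  -190.1] size 38 36 ang 0.587 medz 40.1
few 0
few 0
top
cen n 74 [ 657.  -190.1] size 35 34 ang 0.319 medz 41.2
cen n 86 [708.5   8.1] size 34 37 ang 1.558 medz 40.5
cen n 85 [657.8 191.5] size 35 36 ang 1.553 medz 40.4
scene
cen n 131 [ 656.3 -192.4] size 35 40 ang 1.145 medz 40.2
cen n 121 [706.5   5.4] size 38 37 ang 1.426 medz 39.8
cen n 96 [657.4 188.1] size 37 35 ang 0.775 medz 40.0
now [418.8 -19.6 380.9] th -1.346 j6 1.17
    [11.55, 10.04, 11.04] [-0.08, 0.0, -0.0] rows 5
    [11.55, 9.13, 11.81] [-0.08, 0.0, -0.0] rows 5
  ->  [ 664. -190.  150.] -1.186
    [12.3, -0.0, -0.0] [-0.0, 0.0, 0.0] rows 4
  ->  [ 664. -190.   27.] -1.186
```

Run:
```python
from h import *
t=-1.186
plan([(657.5,-190,150,t),(657.5,-190,27,t),(657.5,-190,150,t),(456.6,-19.4,150,t),(456.6,-19.4,32.5,t),(456.6,-19.4,150,t)])
```

```text
now [418.8 -19.6 380.9] th -1.346 j6 1.17
    [11.55, 9.73, 10.97] [-0.08, 0.0, -0.0] rows 5
    [11.55, 8.82, 11.71] [-0.08, 0.0, -0.0] rows 5
  ->  [ 657.5 -190.   150. ] -1.186
    [12.3, -0.0, -0.0] [-0.0, 0.0, 0.0] rows 4
  ->  [ 657.5 -190.    27. ] -1.186
    [-12.3, 0.0, 0.0] [-0.0, 0.0, 0.0] rows 4
  ->  [ 657.5 -190.   150. ] -1.186
    [0.0, -6.11, -11.68] [-0.0, 0.0, 0.0] rows 5
    [0.0, -6.11, -11.68] [-0.0, 0.0, 0.0] rows 5
  ->  [456.6 -19.4 150. ] -1.186
    [11.75, 0.0, -0.0] [-0.0, 0.0, 0.0] rows 4
  ->  [456.6 -19.4  32.5] -1.186
    [-11.75, 0.0, 0.0] [-0.0, 0.0, 0.0] rows 4
  ->  [456.6 -19.4 150. ] -1.186
```

{"api": "arm_command", "payload": {
  "commands": [
    {"offset": [11.55, 9.73, 10.97], "turn": [-0.08, 0, 0], "fingers": 1},
    {"offset": [11.55, 9.73, 10.97], "turn": [-0.08, 0, 0], "fingers": 1},
    {"offset": [11.55, 9.73, 10.97], "turn": [-0.08, 0, 0], "fingers": 1},
    {"offset": [11.55, 9.73, 10.97], "turn": [-0.08, 0, 0], "fingers": 1},
    {"offset": [11.55, 9.73, 10.97], "turn": [-0.08, 0, 0], "fingers": 1}
  ]
}}

```text
time_s: 5.02
position: [538.8, -106.0, 260.7]
orientation: [0.418, 0.572, -0.419, 0.568]
wrist_force: [-1.0, 0.4, 0.3]
grip_width: 95.1
```

{"api": "arm_command", "payload": {
  "commands": [
    {"offset": [11.55, 8.8, 11.7], "turn": [-0.08, 0, 0], "fingers": 1},
    {"offset": [11.55, 8.8, 11.7], "turn": [-0.08, 0, 0], "fingers": 1},
    {"offset": [11.55, 8.8, 11.7], "turn": [-0.08, 0, 0], "fingers": 1},
    {"offset": [11.55, 8.8, 11.7], "turn": [-0.08, 0, 0], "fingers": 1},
    {"offset": [11.55, 8.8, 11.7], "turn": [-0.08, 0, 0], "fingers": 1}
  ]
}}

```text
time_s: 5.43
position: [657.8, -191.1, 144.7]
orientation: [0.395, 0.588, -0.396, 0.585]
wrist_force: [-0.9, 0.7, -0.2]
grip_width: 95.1
```

Run:
```python
from h import *
t=-1.186
p=snap('scene'); cen(p,(658,-190),40)
plan([(657.5,-190,27,t),(657.5,-190,150,t)])
```

```text
cen n 135 [ 657.7 -191.8] size 37 38 ang 0.281 medz 40.0
now [ 657.7 -191.6  142.8] th -1.187 j6 0.83
    [11.58, 0.1, -0.11] [-0.001, -0.004, 0.005] rows 4
  ->  [ 657.5 -190.    27. ] -1.186
    [-12.3, 0.0, 0.0] [0.0, 0.0, -0.0] rows 4
  ->  [ 657.5 -190.   150. ] -1.186
```

{"api": "arm_command", "payload": {
  "commands": [
    {"offset": [11.5, 0.1, -0.1], "turn": [0, 0, 0], "fingers": 1},
    {"offset": [11.5, 0.1, -0.1], "turn": [0, 0, 0], "fingers": 1},
    {"offset": [11.5, 0.1, -0.1], "turn": [0, 0, 0], "fingers": 1},
    {"offset": [11.5, 0.1, -0.1], "turn": [0, 0, 0], "fingers": 1},
    {"offset": [11.5, 0.1, -0.1], "turn": [0, 0, 0], "fingers": -1}
  ],
  "force": 15
}}

```text
time_s: 5.9
position: [656.4, -187.4, 33.1]
orientation: [0.394, 0.588, -0.395, 0.585]
wrist_force: [0.2, 0.0, 0.2]
grip_width: 92.4
```

{"api": "arm_command", "payload": {
  "commands": [
    {"offset": [0, 0, 0], "turn": [0, 0, 0], "fingers": -1},
    {"offset": [0, 0, 0], "turn": [0, 0, 0], "fingers": -1},
    {"offset": [0, 0, 0], "turn": [0, 0, 0], "fingers": -1},
    {"offset": [0, 0, 0], "turn": [0, 0, 0], "fingers": -1},
    {"offset": [0, 0, 0], "turn": [0, 0, 0], "fingers": -1}
  ]
}}

```text
time_s: 6.32
position: [659.0, -188.6, 36.5]
orientation: [0.395, 0.586, -0.395, 0.587]
wrist_force: [-0.1, -0.1, -0.4]
grip_width: 60.4
```

{"api": "arm_command", "payload": {
  "commands": [
    {"offset": [-12.5, 0, 0], "turn": [0, 0, 0], "fingers": -1},
    {"offset": [-12.5, 0, 0], "turn": [0, 0, 0], "fingers": -1},
    {"offset": [-12.5, 0, 0], "turn": [0, 0, 0], "fingers": -1},
    {"offset": [-12.5, 0, 0], "turn": [0, 0, 0], "fingers": -1}
  ]
}}

```text
time_s: 6.65
position: [663.5, -190.1, 172.2]
orientation: [0.396, 0.58, -0.393, 0.593]
wrist_force: [1.8, -0.6, 2.0]
grip_width: 34.0
```

{"api": "arm_command", "payload": {
  "commands": [
    {"offset": [0, -6.1, -11.7], "turn": [0, 0, 0], "fingers": -1},
    {"offset": [0, -6.1, -11.7], "turn": [0, 0, 0], "fingers": -1},
    {"offset": [0, -6.1, -11.7], "turn": [0, 0, 0], "fingers": -1},
    {"offset": [0, -6.1, -11.7], "turn": [0, 0, 0], "fingers": -1},
    {"offset": [0, -6.1, -11.7], "turn": [0, 0, 0], "fingers": -1}
  ]
}}

```text
time_s: 7.07
position: [555.8, -101.3, 159.4]
orientation: [0.394, 0.587, -0.394, 0.587]
wrist_force: [0.7, -0.5, -0.3]
grip_width: 2.7
```

{"api": "arm_command", "payload": {
  "commands": [
    {"offset": [0, -6.1, -11.7], "turn": [0, 0, 0], "fingers": -1},
    {"offset": [0, -6.1, -11.7], "turn": [0, 0, 0], "fingers": -1},
    {"offset": [0, -6.1, -11.7], "turn": [0, 0, 0], "fingers": -1},
    {"offset": [0, -6.1, -11.7], "turn": [0, 0, 0], "fingers": -1},
    {"offset": [0, -6.1, -11.7], "turn": [0, 0, 0], "fingers": -1}
  ]
}}

```text
time_s: 7.48
position: [457.1, -16.8, 160.4]
orientation: [0.395, 0.586, -0.394, 0.588]
wrist_force: [-0.1, 0.8, 0.2]
grip_width: 0.7
```

Run:
```python
from h import *
t=-1.186
plan([(456.6,-19.4,32.5,t),(456.6,-19.4,150,t),(708,6.5,150,t),(708,6.5,27,t)])
```

```text
now [457.1 -16.8 160.4] th -1.183 j6 1.03
    [12.79, -0.17, 0.2] [0.003, 0.001, -0.002] rows 5
  ->  [456.6 -19.4  32.5] -1.186
    [-11.75, -0.0, 0.0] [-0.0, -0.0, 0.0] rows 4
  ->  [456.6 -19.4 150. ] -1.186
    [0.0, 12.14, 3.52] [-0.0, 0.0, 0.0] rows 5
    [0.0, 12.14, 3.52] [-0.0, 0.0, 0.0] rows 5
  ->  [708.    6.5 150. ] -1.186
    [12.3, 0.0, -0.0] [-0.0, 0.0, 0.0] rows 4
  ->  [708.    6.5  27. ] -1.186
```

Run:
```python
from h import *
t=-1.186
for c in('scene','top'):
    p=snap(c); cen(p,(658,-190),40); cen(p,(708,6.5),40);cen(p,(658,190),40)
plan([(657.5,-190,150,t),(657.5,-190,27,t)])
```

```text
cen n 136 [ 657.1 -193.6] size 37 37 ang 0.175 medz 39.9
cen n 122 [706.4   6. ] size 37 38 ang 0.989 medz 39.9
cen n 102 [656.5 187.9] size 36 37 ang 0.999 medz 39.6
cen n 87 [ 656.6 -189.7] size 35 34 ang 1.242 medz 40.2
cen n 74 [707.6   8.2] size 34 37 ang 1.562 medz 41.0
cen n 86 [657.4 191.3] size 36 35 ang 0.096 medz 40.8
now [458.9 -18.1 161. ] th -1.185 j6 1.03
    [0.59, 5.97, 11.7] [0.0, 0.001, -0.001] rows 5
    [0.57, 5.97, 11.7] [0.0, 0.001, -0.001] rows 5
  ->  [ 657.5 -190.   150. ] -1.186
    [12.3, 0.0, 0.0] [0.0, 0.0, -0.0] rows 4
  ->  [ 657.5 -190.    27. ] -1.186
```

{"api": "arm_command", "payload": {
  "commands": [
    {"offset": [0.6, 6, 11.7], "turn": [0, 0, 0], "fingers": 0.5},
    {"offset": [0.6, 6, 11.7], "turn": [0, 0, 0], "fingers": 0.5},
    {"offset": [0.6, 6, 11.7], "turn": [0, 0, 0], "fingers": 0.5},
    {"offset": [0.6, 6, 11.7], "turn": [0, 0, 0], "fingers": 0.5},
    {"offset": [0.6, 6, 11.7], "turn": [0, 0, 0], "fingers": 0.5}
  ]
}}

```text
time_s: 8.0
position: [559.3, -106.3, 153.2]
orientation: [0.396, 0.586, -0.396, 0.586]
wrist_force: [-0.3, -0.3, 0.6]
grip_width: 28.3
```

{"api": "arm_command", "payload": {
  "commands": [
    {"offset": [0.6, 6, 11.7], "turn": [0, 0, 0], "fingers": 0.5},
    {"offset": [0.6, 6, 11.7], "turn": [0, 0, 0], "fingers": 0.5},
    {"offset": [0.6, 6, 11.7], "turn": [0, 0, 0], "fingers": 0.5},
    {"offset": [0.6, 6, 11.7], "turn": [0, 0, 0], "fingers": 0.5},
    {"offset": [0.6, 6, 11.7], "turn": [0, 0, 0], "fingers": 0.5}
  ]
}}

```text
time_s: 8.42
position: [657.1, -190.5, 146.8]
orientation: [0.395, 0.587, -0.395, 0.586]
wrist_force: [-0.4, -0.1, 0.3]
grip_width: 61.8
```

{"api": "arm_command", "payload": {
  "commands": [
    {"offset": [12.2, 0, 0], "turn": [0, 0, 0], "fingers": 0.5},
    {"offset": [12.2, 0, 0], "turn": [0, 0, 0], "fingers": 0.5},
    {"offset": [12.2, 0, 0], "turn": [0, 0, 0], "fingers": 0.5},
    {"offset": [12.2, 0, 0], "turn": [0, 0, 0], "fingers": 0.5},
    {"offset": [12.2, 0, 0], "turn": [0, 0, 0], "fingers": 0.5}
  ]
}}

```text
time_s: 8.83
position: [654.5, -187.6, 25.1]
orientation: [0.394, 0.588, -0.395, 0.585]
wrist_force: [-0.2, -0.4, -0.4]
grip_width: 71.3
```

{"api": "arm_command", "payload": {
  "commands": [
    {"offset": [0, 0, 0], "turn": [0, 0, 0], "fingers": -1},
    {"offset": [0, 0, 0], "turn": [0, 0, 0], "fingers": -1},
    {"offset": [0, 0, 0], "turn": [0, 0, 0], "fingers": -1},
    {"offset": [0, 0, 0], "turn": [0, 0, 0], "fingers": -1},
    {"offset": [0, 0, 0], "turn": [0, 0, 0], "fingers": -1}
  ]
}}

```text
time_s: 9.25
position: [656.7, -189.1, 27.0]
orientation: [0.395, 0.586, -0.395, 0.587]
wrist_force: [-0.3, -0.3, 0.4]
grip_width: 43.4
```

{"api": "arm_command", "payload": {
  "commands": [
    {"offset": [0, 0, 0], "turn": [0, 0, 0], "fingers": -1},
    {"offset": [0, 0, 0], "turn": [0, 0, 0], "fingers": -1},
    {"offset": [0, 0, 0], "turn": [0, 0, 0], "fingers": -1}
  ]
}}

```text
time_s: 9.5
position: [656.7, -189.3, 26.5]
orientation: [0.395, 0.586, -0.395, 0.587]
wrist_force: [-1.2, -0.2, 4.6]
grip_width: 37.6
```

Run:
```python
from h import *
t=-1.186
plan([(657.5,-190,150,t),(456.6,-19.4,150,t),(456.6,-19.4,32.5,t)])
```

```text
now [ 656.7 -189.3   26.5] th -1.185 j6 0.83
    [-12.35, 0.06, 0.11] [0.001, 0.001, -0.001] rows 5
  ->  [ 657.5 -190.   150. ] -1.186
    [0.0, -6.11, -11.68] [-0.0, -0.0, 0.0] rows 5
    [0.0, -6.11, -11.68] [-0.0, -0.0, 0.0] rows 5
  ->  [456.6 -19.4 150. ] -1.186
    [11.75, 0.0, -0.0] [-0.0, 0.0, -0.0] rows 4
  ->  [456.6 -19.4  32.5] -1.186
```

{"api": "arm_command", "payload": {
  "commands": [
    {"offset": [-12.3, 0, 0], "turn": [0, 0, 0], "fingers": -1},
    {"offset": [-12.3, 0, 0], "turn": [0, 0, 0], "fingers": -1},
    {"offset": [-12.3, 0, 0], "turn": [0, 0, 0], "fingers": -1},
    {"offset": [-12.3, 0, 0], "turn": [0, 0, 0], "fingers": -1},
    {"offset": [-12.3, 0, 0], "turn": [0, 0, 0], "fingers": -1}
  ]
}}

```text
time_s: 9.92
position: [658.2, -189.7, 152.7]
orientation: [0.396, 0.584, -0.394, 0.589]
wrist_force: [0.5, -0.1, -0.7]
grip_width: 37.7
```

{"api": "arm_command", "payload": {
  "commands": [
    {"offset": [0, -6.1, -11.7], "turn": [0, 0, 0], "fingers": -1},
    {"offset": [0, -6.1, -11.7], "turn": [0, 0, 0], "fingers": -1},
    {"offset": [0, -6.1, -11.7], "turn": [0, 0, 0], "fingers": -1},
    {"offset": [0, -6.1, -11.7], "turn": [0, 0, 0], "fingers": -1},
    {"offset": [0, -6.1, -11.7], "turn": [0, 0, 0], "fingers": -1}
  ]
}}

```text
time_s: 10.33
position: [552.2, -101.5, 145.4]
orientation: [0.394, 0.589, -0.395, 0.585]
wrist_force: [0.5, -0.1, -1.2]
grip_width: 37.6
```

{"api": "arm_command", "payload": {
  "commands": [
    {"offset": [0, -6.1, -11.7], "turn": [0, 0, 0], "fingers": -1},
    {"offset": [0, -6.1, -11.7], "turn": [0, 0, 0], "fingers": -1},
    {"offset": [0, -6.1, -11.7], "turn": [0, 0, 0], "fingers": -1},
    {"offset": [0, -6.1, -11.7], "turn": [0, 0, 0], "fingers": -1},
    {"offset": [0, -6.1, -11.7], "turn": [0, 0, 0], "fingers": -1}
  ]
}}

```text
time_s: 10.75
position: [454.2, -17.4, 147.8]
orientation: [0.394, 0.587, -0.395, 0.587]
wrist_force: [0.3, 0.4, -1.1]
grip_width: 37.7
```

Run:
```python
from h import *
t=-1.186
plan([(456.6,-19.4,32.5,t),(456.6,-19.4,150,t),(707.5,7,150,t),(707.5,7,27,t)])
```

```text
now [454.2 -17.4 147.8] th -1.183 j6 1.03
    [11.53, 0.15, 0.28] [0.003, -0.0, 0.001] rows 4
  ->  [456.6 -19.4  32.5] -1.186
    [-11.75, 0.0, -0.0] [0.0, 0.0, 0.0] rows 4
  ->  [456.6 -19.4 150. ] -1.186
    [-0.0, 12.12, 3.49] [-0.0, 0.0, 0.0] rows 5
    [-0.0, 12.12, 3.49] [-0.0, 0.0, 0.0] rows 5
  ->  [707.5   7.  150. ] -1.186
    [12.3, -0.0, 0.0] [-0.0, 0.0, 0.0] rows 4
  ->  [707.5   7.   27. ] -1.186
```

{"api": "arm_command", "payload": {
  "commands": [
    {"offset": [5, 0.1, 0.3], "turn": [0, 0, 0], "fingers": -1},
    {"offset": [8, 0.1, 0.3], "turn": [0, 0, 0], "fingers": -1},
    {"offset": [10, 0.1, 0.3], "turn": [0, 0, 0], "fingers": -1},
    {"offset": [11.5, 0.1, 0.3], "turn": [0, 0, 0], "fingers": -1},
    {"offset": [11.5, 0.1, 0.3], "turn": [0, 0, 0], "fingers": -1}
  ]
}}

```text
time_s: 11.17
position: [456.9, -21.5, 30.7]
orientation: [0.394, 0.588, -0.396, 0.585]
wrist_force: [0.0, 0.0, -0.9]
grip_width: 37.9
```

{"api": "arm_command", "payload": {
  "commands": [
    {"offset": [0, 0, 0], "turn": [0, 0, 0], "fingers": 0.1},
    {"offset": [0, 0, 0], "turn": [0, 0, 0], "fingers": 0.1},
    {"offset": [0, 0, 0], "turn": [0, 0, 0], "fingers": 0.1},
    {"offset": [0, 0, 0], "turn": [0, 0, 0], "fingers": 0.1},
    {"offset": [0, 0, 0], "turn": [0, 0, 0], "fingers": 0.1}
  ]
}}

```text
time_s: 11.58
position: [458.1, -20.7, 34.7]
orientation: [0.395, 0.586, -0.395, 0.587]
wrist_force: [0.2, -0.1, -0.1]
grip_width: 52.1
```

{"api": "arm_command", "payload": {
  "commands": [
    {"offset": [-11.7, 0, 0], "turn": [0, 0, 0], "fingers": 0.1},
    {"offset": [-11.7, 0, 0], "turn": [0, 0, 0], "fingers": 0.1},
    {"offset": [-11.7, 0, 0], "turn": [0, 0, 0], "fingers": 0.1},
    {"offset": [-11.7, 0, 0], "turn": [0, 0, 0], "fingers": 0.5},
    {"offset": [-11.7, 0, 0], "turn": [0, 0, 0], "fingers": 0.5}
  ]
}}

```text
time_s: 12.0
position: [459.2, -20.8, 154.3]
orientation: [0.396, 0.584, -0.394, 0.589]
wrist_force: [-0.7, -0.6, -0.7]
grip_width: 60.6
```

{"api": "arm_command", "payload": {
  "commands": [
    {"offset": [0, 12.1, 3.5], "turn": [0, 0, 0], "fingers": 0.5},
    {"offset": [0, 12.1, 3.5], "turn": [0, 0, 0], "fingers": 0.5},
    {"offset": [0, 12.1, 3.5], "turn": [0, 0, 0], "fingers": 0.5},
    {"offset": [0, 12.1, 3.5], "turn": [0, 0, 0], "fingers": 0.5},
    {"offset": [0, 12.1, 3.5], "turn": [0, 0, 0], "fingers": 0.5}
  ]
}}

```text
time_s: 12.42
position: [582.5, -7.1, 147.5]
orientation: [0.394, 0.588, -0.396, 0.585]
wrist_force: [-0.1, -0.8, 0.4]
grip_width: 71.1
```

{"api": "arm_command", "payload": {
  "commands": [
    {"offset": [0, 12.1, 3.5], "turn": [0, 0, 0], "fingers": 0.5},
    {"offset": [0, 12.1, 3.5], "turn": [0, 0, 0], "fingers": 0.5},
    {"offset": [0, 12.1, 3.5], "turn": [0, 0, 0], "fingers": 0.5},
    {"offset": [0, 12.1, 3.5], "turn": [0, 0, 0], "fingers": 0.5},
    {"offset": [0, 12.1, 3.5], "turn": [0, 0, 0], "fingers": 0.5}
  ]
}}

```text
time_s: 12.83
position: [707.1, 5.8, 148.3]
orientation: [0.394, 0.588, -0.395, 0.585]
wrist_force: [-0.5, -0.3, 0.7]
grip_width: 71.6
```

Run:
```python
from h import *
t=-1.186
p=snap('scene');cen(p,(707,6),40,rad=30);p=snap('top'); cen(p,(457,-19),44)
plan([(707.5,7,27,t),(707.5,7,150,t),(534.4,12.2,150,t),(534.4,12.2,32.5,t)])
```

```text
cen n 123 [706.5   5.6] size 36 41 ang 1.265 medz 40.1
few 0
now [706.    5.6 150. ] th -1.185 j6 1.12
    [12.3, 0.22, -0.06] [0.001, -0.001, 0.002] rows 4
  ->  [707.5   7.   27. ] -1.186
    [-12.3, 0.0, 0.0] [-0.0, 0.0, -0.0] rows 4
  ->  [707.5   7.  150. ] -1.186
    [0.0, -15.85, -6.98] [-0.0, 0.0, 0.0] rows 5
  ->  [534.4  12.2 150. ] -1.186
    [11.75, -0.0, -0.0] [-0.0, 0.0, 0.0] rows 4
  ->  [534.4  12.2  32.5] -1.186
```

{"api": "arm_command", "payload": {
  "commands": [
    {"offset": [12.3, 0.1, 0], "turn": [0, 0, 0], "fingers": 0.5},
    {"offset": [12.3, 0.1, 0], "turn": [0, 0, 0], "fingers": 0.5},
    {"offset": [12.3, 0.1, 0], "turn": [0, 0, 0], "fingers": 0.5},
    {"offset": [12.3, 0.1, 0], "turn": [0, 0, 0], "fingers": 0.5},
    {"offset": [12.3, 0.1, 0], "turn": [0, 0, 0], "fingers": -1}
  ]
}}

```text
time_s: 13.35
position: [705.4, 6.0, 26.1]
orientation: [0.394, 0.588, -0.396, 0.585]
wrist_force: [0.8, -0.0, 0.1]
grip_width: 68.5
```

{"api": "arm_command", "payload": {
  "commands": [
    {"offset": [0, 0, 0], "turn": [0, 0, 0], "fingers": -1},
    {"offset": [0, 0, 0], "turn": [0, 0, 0], "fingers": -1},
    {"offset": [0, 0, 0], "turn": [0, 0, 0], "fingers": -1},
    {"offset": [0, 0, 0], "turn": [0, 0, 0], "fingers": -1},
    {"offset": [0, 0, 0], "turn": [0, 0, 0], "fingers": -1}
  ]
}}

```text
time_s: 13.77
position: [709.8, 6.3, 29.9]
orientation: [0.396, 0.586, -0.394, 0.587]
wrist_force: [-1.6, 1.6, 6.2]
grip_width: 37.5
```

{"api": "arm_command", "payload": {
  "commands": [
    {"offset": [0, 0, 0], "turn": [0, 0, 0], "fingers": -1},
    {"offset": [0, 0, 0], "turn": [0, 0, 0], "fingers": -1},
    {"offset": [0, 0, 0], "turn": [0, 0, 0], "fingers": -1}
  ]
}}

```text
time_s: 14.02
position: [709.8, 6.3, 29.9]
orientation: [0.395, 0.586, -0.394, 0.587]
wrist_force: [-2.2, 1.3, 6.3]
grip_width: 37.8
```

{"api": "arm_command", "payload": {
  "commands": [
    {"offset": [-12.3, 0, 0], "turn": [0, 0, 0], "fingers": -1},
    {"offset": [-12.3, 0, 0], "turn": [0, 0, 0], "fingers": -1},
    {"offset": [-12.3, 0, 0], "turn": [0, 0, 0], "fingers": -1},
    {"offset": [-12.3, 0, 0], "turn": [0, 0, 0], "fingers": -1},
    {"offset": [-12.3, 0, 0], "turn": [0, 0, 0], "fingers": -1}
  ]
}}

```text
time_s: 14.43
position: [711.1, 5.9, 155.6]
orientation: [0.396, 0.584, -0.393, 0.589]
wrist_force: [-0.0, -0.5, -1.7]
grip_width: 37.7
```

{"api": "arm_command", "payload": {
  "commands": [
    {"offset": [0, -15.85, -7], "turn": [0, 0, 0], "fingers": -1},
    {"offset": [0, -15.85, -7], "turn": [0, 0, 0], "fingers": -1},
    {"offset": [0, -15.85, -7], "turn": [0, 0, 0], "fingers": -1},
    {"offset": [0, -15.85, -7], "turn": [0, 0, 0], "fingers": -1},
    {"offset": [0, -15.85, -7], "turn": [0, 0, 0], "fingers": -1}
  ]
}}

```text
time_s: 14.85
position: [526.8, 12.0, 145.0]
orientation: [0.392, 0.59, -0.397, 0.583]
wrist_force: [0.8, 0.4, -2.1]
grip_width: 37.3
```

Run:
```python
from h import *
t=-1.186
plan([(534.4,12.2,32.5,t),(534.4,12.2,150,t),(657.5,190.3,150,t)])
```

```text
now [526.8  12.  145. ] th -1.185 j6 1.11
    [11.24, 0.84, 0.33] [0.001, -0.005, 0.011] rows 4
  ->  [534.4  12.2  32.5] -1.186
    [-11.75, -0.0, -0.0] [0.0, -0.0, 0.0] rows 4
  ->  [534.4  12.2 150. ] -1.186
    [-0.0, 9.05, -5.94] [0.0, 0.0, -0.0] rows 4
    [-0.0, 9.05, -5.94] [0.0, 0.0, -0.0] rows 4
  ->  [657.5 190.3 150. ] -1.186
```

{"api": "arm_command", "payload": {
  "commands": [
    {"offset": [0, 0, 0], "turn": [0, 0, 0], "fingers": -1},
    {"offset": [0, 0, 0], "turn": [0, 0, 0], "fingers": -1},
    {"offset": [0, 0, 0], "turn": [0, 0, 0], "fingers": -1}
  ]
}}

```text
time_s: 15.1
position: [536.8, 11.2, 150.8]
orientation: [0.395, 0.586, -0.395, 0.587]
wrist_force: [0.2, 0.3, -0.5]
grip_width: 37.8
```

Run:
```python
from h import *
t=-1.186
plan([(534.4,12.2,32.5,t),(534.4,12.2,150,t),(657.5,190.3,150,t)])
```

```text
now [536.8  11.2 150.8] th -1.185 j6 1.11
    [11.83, -0.19, -0.19] [0.001, 0.0, -0.001] rows 4
  ->  [534.4  12.2  32.5] -1.186
    [-11.75, -0.0, 0.0] [-0.0, -0.0, 0.0] rows 4
  ->  [534.4  12.2 150. ] -1.186
    [0.0, 9.05, -5.94] [0.0, -0.0, 0.0] rows 4
    [0.0, 9.05, -5.94] [0.0, -0.0, 0.0] rows 4
  ->  [657.5 190.3 150. ] -1.186
```

{"api": "arm_command", "payload": {
  "commands": [
    {"offset": [4, -0.2, -0.2], "turn": [0, 0, 0], "fingers": -1},
    {"offset": [8, -0.2, -0.2], "turn": [0, 0, 0], "fingers": -1},
    {"offset": [10.5, -0.2, -0.2], "turn": [0, 0, 0], "fingers": -1},
    {"offset": [11.8, -0.2, -0.2], "turn": [0, 0, 0], "fingers": -1},
    {"offset": [11.8, -0.2, -0.2], "turn": [0, 0, 0], "fingers": -1}
  ]
}}

```text
time_s: 15.52
position: [533.2, 12.5, 30.6]
orientation: [0.394, 0.588, -0.395, 0.585]
wrist_force: [-0.3, 0.5, -0.7]
grip_width: 37.7
```

{"api": "arm_command", "payload": {
  "commands": [
    {"offset": [0, 0, 0], "turn": [0, 0, 0], "fingers": -1},
    {"offset": [0, 0, 0], "turn": [0, 0, 0], "fingers": 0.1},
    {"offset": [0, 0, 0], "turn": [0, 0, 0], "fingers": 0.1},
    {"offset": [0, 0, 0], "turn": [0, 0, 0], "fingers": 0.1},
    {"offset": [0, 0, 0], "turn": [0, 0, 0], "fingers": 0.1}
  ]
}}

```text
time_s: 15.93
position: [533.6, 12.3, 33.6]
orientation: [0.395, 0.586, -0.395, 0.587]
wrist_force: [-0.2, -1.2, -0.3]
grip_width: 52.0
```

{"api": "arm_command", "payload": {
  "commands": [
    {"offset": [-11.8, 0, 0], "turn": [0, 0, 0], "fingers": 0.1},
    {"offset": [-11.8, 0, 0], "turn": [0, 0, 0], "fingers": 0.1},
    {"offset": [-11.8, 0, 0], "turn": [0, 0, 0], "fingers": 0.1},
    {"offset": [-11.8, 0, 0], "turn": [0, 0, 0], "fingers": 0.5},
    {"offset": [-11.8, 0, 0], "turn": [0, 0, 0], "fingers": 0.5}
  ]
}}

```text
time_s: 16.35
position: [535.1, 12.2, 154.6]
orientation: [0.396, 0.584, -0.394, 0.589]
wrist_force: [-0.5, 0.5, -1.0]
grip_width: 60.7
```

{"api": "arm_command", "payload": {
  "commands": [
    {"offset": [0, 18.1, -11.9], "turn": [0, 0, 0], "fingers": 0.5},
    {"offset": [0, 18.1, -11.9], "turn": [0, 0, 0], "fingers": 0.5},
    {"offset": [0, 18.1, -11.9], "turn": [0, 0, 0], "fingers": 0.5},
    {"offset": [0, 18.1, -11.9], "turn": [0, 0, 0], "fingers": 0.5},
    {"offset": [0, 18.1, -11.9], "turn": [0, 0, 0], "fingers": 0.5}
  ]
}}

```text
time_s: 16.77
position: [650.7, 185.4, 148.3]
orientation: [0.394, 0.587, -0.396, 0.586]
wrist_force: [0.9, 0.1, 0.2]
grip_width: 71.2
```

{"api": "arm_command", "payload": {
  "commands": [
    {"offset": [0, 0, 0], "turn": [0, 0, 0], "fingers": 0.5},
    {"offset": [0, 0, 0], "turn": [0, 0, 0], "fingers": 0.5},
    {"offset": [0, 0, 0], "turn": [0, 0, 0], "fingers": 0.5}
  ]
}}

```text
time_s: 17.02
position: [649.9, 183.7, 148.4]
orientation: [0.394, 0.588, -0.396, 0.586]
wrist_force: [-0.6, -0.1, -0.2]
grip_width: 71.3
```

Run:
```python
from h import *
t=-1.186
p=snap('top');save(p,'top2.png',(280,140,400,250),4)
for c in[(657,190),(457,-20),(534,12)]:cen(p,c,40,tol=7,rad=28)
p=snap('scene');
for c in[(657,190),(457,-20),(534,12)]:cen(p,c,40,tol=7,rad=28)
plan([(657.5,190.3,27,t),(657.5,190.3,150,t),(505.6,-28.6,150,t),(505.6,-28.6,32.5,t)])
```

```text
few 0
cen n 77 [457.6 -19.4] size 34 34 ang 0.917 medz 43.2
cen n 87 [535.7  12.5] size 46 36 ang 0.448 medz 43.7
cen n 102 [655.3 188.6] size 36 42 ang 1.078 medz 39.6
cen n 132 [453.4 -25.8] size 48 38 ang 0.401 medz 43.1
cen n 84 [528.    6.5] size 31 37 ang 0.623 medz 43.4
now [650.1 182.9 149.6] th -1.186 j6 1.38
    [12.26, 0.99, -0.41] [0.0, -0.0, 0.002] rows 5
  ->  [657.5 190.3  27. ] -1.186
    [-12.3, -0.0, -0.0] [0.0, 0.0, -0.0] rows 4
  ->  [657.5 190.3 150. ] -1.186
    [-0.0, -11.15, 7.29] [0.0, 0.0, -0.0] rows 5
    [-0.0, -11.15, 7.29] [0.0, 0.0, -0.0] rows 5
  ->  [505.6 -28.6 150. ] -1.186
    [11.75, 0.0, 0.0] [0.0, 0.0, -0.0] rows 4
  ->  [505.6 -28.6  32.5] -1.186
```

View pics/top2.png

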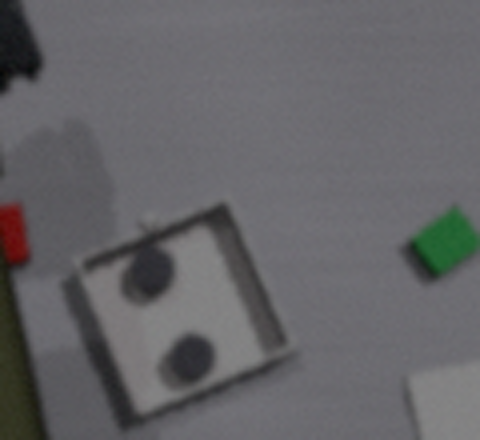

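Two pots stand upright in the tin, at crop pixels (150,272) and (188,356), which is about (318,208) and (327,229) in the top image. Third pot next.

{"api": "arm_command", "payload": {
  "commands": [
    {"offset": [12.2, 0.9, -0.4], "turn": [0, 0, 0], "fingers": 0.5},
    {"offset": [12.2, 0.9, -0.4], "turn": [0, 0, 0], "fingers": 0.5},
    {"offset": [12.2, 0.9, -0.4], "turn": [0, 0, 0], "fingers": 0.5},
    {"offset": [12.2, 0.9, -0.4], "turn": [0, 0, 0], "fingers": 0.5},
    {"offset": [12.2, 0.9, -0.4], "turn": [0, 0, 0], "fingers": -1}
  ]
}}

```text
time_s: 17.53
position: [655.2, 189.5, 25.9]
orientation: [0.394, 0.588, -0.397, 0.585]
wrist_force: [0.4, -0.0, 0.2]
grip_width: 68.6
```

{"api": "arm_command", "payload": {
  "commands": [
    {"offset": [0, 0, 0], "turn": [0, 0, 0], "fingers": -1},
    {"offset": [0, 0, 0], "turn": [0, 0, 0], "fingers": -1},
    {"offset": [0, 0, 0], "turn": [0, 0, 0], "fingers": -1},
    {"offset": [0, 0, 0], "turn": [0, 0, 0], "fingers": -1},
    {"offset": [0, 0, 0], "turn": [0, 0, 0], "fingers": -1}
  ]
}}

```text
time_s: 17.95
position: [659.1, 191.3, 30.9]
orientation: [0.396, 0.586, -0.394, 0.587]
wrist_force: [-0.7, -1.1, 4.2]
grip_width: 37.5
```

{"api": "arm_command", "payload": {
  "commands": [
    {"offset": [0, 0, 0], "turn": [0, 0, 0], "fingers": -1},
    {"offset": [0, 0, 0], "turn": [0, 0, 0], "fingers": -1},
    {"offset": [0, 0, 0], "turn": [0, 0, 0], "fingers": -1}
  ]
}}

```text
time_s: 18.2
position: [659.1, 191.3, 30.9]
orientation: [0.395, 0.586, -0.394, 0.587]
wrist_force: [-0.7, -0.1, 6.6]
grip_width: 38.2
```

{"api": "arm_command", "payload": {
  "commands": [
    {"offset": [-12.3, 0, 0], "turn": [0, 0, 0], "fingers": -1},
    {"offset": [-12.3, 0, 0], "turn": [0, 0, 0], "fingers": -1},
    {"offset": [-12.3, 0, 0], "turn": [0, 0, 0], "fingers": -1},
    {"offset": [-12.3, 0, 0], "turn": [0, 0, 0], "fingers": -1},
    {"offset": [-12.3, 0, 0], "turn": [0, 0, 0], "fingers": -1}
  ]
}}

```text
time_s: 18.62
position: [660.2, 191.6, 156.4]
orientation: [0.397, 0.585, -0.393, 0.589]
wrist_force: [-0.5, 0.3, -1.6]
grip_width: 37.6
```

{"api": "arm_command", "payload": {
  "commands": [
    {"offset": [0, -11.1, 7.3], "turn": [0, 0, 0], "fingers": -1},
    {"offset": [0, -11.1, 7.3], "turn": [0, 0, 0], "fingers": -1},
    {"offset": [0, -11.1, 7.3], "turn": [0, 0, 0], "fingers": -1},
    {"offset": [0, -11.1, 7.3], "turn": [0, 0, 0], "fingers": -1},
    {"offset": [0, -11.1, 7.3], "turn": [0, 0, 0], "fingers": -1}
  ]
}}

```text
time_s: 19.03
position: [579.9, 79.8, 149.1]
orientation: [0.395, 0.587, -0.397, 0.585]
wrist_force: [0.6, 0.6, -0.5]
grip_width: 37.8
```

{"api": "arm_command", "payload": {
  "commands": [
    {"offset": [0, -11.1, 7.3], "turn": [0, 0, 0], "fingers": -1},
    {"offset": [0, -11.1, 7.3], "turn": [0, 0, 0], "fingers": -1},
    {"offset": [0, -11.1, 7.3], "turn": [0, 0, 0], "fingers": -1},
    {"offset": [0, -11.1, 7.3], "turn": [0, 0, 0], "fingers": -1},
    {"offset": [0, -11.1, 7.3], "turn": [0, 0, 0], "fingers": -1}
  ]
}}

```text
time_s: 19.45
position: [506.5, -28.6, 150.8]
orientation: [0.396, 0.586, -0.396, 0.586]
wrist_force: [0.1, 0.4, -0.6]
grip_width: 38.0
```

{"api": "arm_command", "payload": {
  "commands": [
    {"offset": [0, 0, 0], "turn": [0, 0, 0], "fingers": -1},
    {"offset": [0, 0, 0], "turn": [0, 0, 0], "fingers": -1},
    {"offset": [0, 0, 0], "turn": [0, 0, 0], "fingers": -1}
  ]
}}

```text
time_s: 19.7
position: [508.1, -26.6, 151.6]
orientation: [0.394, 0.587, -0.394, 0.587]
wrist_force: [0.0, -0.8, -1.5]
grip_width: 37.5
```

Run:
```python
from h import *
t=-1.186
plan([(505.6,-28.6,32.5,t),(505.6,-28.6,200,t),(330,250,300,1.12+1.571)])
```

```text
now [508.1 -26.6 151.6] th -1.183 j6 1.03
    [11.91, -0.31, 0.1] [0.003, -0.0, -0.0] rows 4
  ->  [505.6 -28.6  32.5] -1.186
    [-16.75, -0.0, 0.0] [-0.0, -0.0, -0.0] rows 5
  ->  [505.6 -28.6 200. ] -1.186
    [-5.0, -2.91, -16.21] [-0.368, 0.0, -0.0] rows 5
    [-5.0, 3.11, -16.17] [-0.368, 0.0, -0.0] rows 5
  ->  [330. 250. 300.] -0.451
```

{"api": "arm_command", "payload": {
  "commands": [
    {"offset": [4, -0.3, 0.1], "turn": [0, 0, 0], "fingers": -1},
    {"offset": [8, -0.3, 0.1], "turn": [0, 0, 0], "fingers": -1},
    {"offset": [10.5, -0.3, 0.1], "turn": [0, 0, 0], "fingers": -1},
    {"offset": [11.6, -0.3, 0.1], "turn": [0, 0, 0], "fingers": -1},
    {"offset": [11.6, -0.3, 0.1], "turn": [0, 0, 0], "fingers": -1}
  ]
}}

```text
time_s: 20.12
position: [503.9, -28.5, 33.6]
orientation: [0.394, 0.588, -0.395, 0.585]
wrist_force: [0.3, 0.1, -0.8]
grip_width: 37.9
```

{"api": "arm_command", "payload": {
  "commands": [
    {"offset": [0, 0, 0], "turn": [0, 0, 0], "fingers": -1},
    {"offset": [0, 0, 0], "turn": [0, 0, 0], "fingers": 0.1},
    {"offset": [0, 0, 0], "turn": [0, 0, 0], "fingers": 0.1},
    {"offset": [0, 0, 0], "turn": [0, 0, 0], "fingers": 0.1},
    {"offset": [0, 0, 0], "turn": [0, 0, 0], "fingers": 0.1}
  ]
}}

```text
time_s: 20.53
position: [505.5, -29.9, 36.6]
orientation: [0.395, 0.586, -0.395, 0.587]
wrist_force: [-1.2, -0.6, -0.6]
grip_width: 51.7
```

{"api": "arm_command", "payload": {
  "commands": [
    {"offset": [-16.7, 0, 0], "turn": [0, 0, 0], "fingers": 0.1},
    {"offset": [-16.7, 0, 0], "turn": [0, 0, 0], "fingers": 0.1},
    {"offset": [-16.7, 0, 0], "turn": [0, 0, 0], "fingers": 0.1},
    {"offset": [-16.7, 0, 0], "turn": [0, 0, 0], "fingers": 0},
    {"offset": [-16.7, 0, 0], "turn": [0, 0, 0], "fingers": 0}
  ]
}}

```text
time_s: 20.95
position: [509.9, -30.7, 213.8]
orientation: [0.398, 0.581, -0.392, 0.592]
wrist_force: [1.3, 0.2, 0.7]
grip_width: 48.4
```

{"api": "arm_command", "payload": {
  "commands": [
    {"offset": [-3, -5.5, -13], "turn": [-0.368, 0, 0], "fingers": 0},
    {"offset": [-3, -5.5, -13], "turn": [-0.368, 0, 0], "fingers": 0},
    {"offset": [-3, -5.5, -13], "turn": [-0.368, 0, 0], "fingers": 0},
    {"offset": [-3, -5.5, -13], "turn": [-0.368, 0, 0], "fingers": 0},
    {"offset": [-3, -5.5, -13], "turn": [-0.368, 0, 0], "fingers": 0}
  ]
}}

```text
time_s: 21.37
position: [403.7, 71.8, 234.1]
orientation: [0.281, 0.648, -0.279, 0.65]
wrist_force: [1.7, -0.2, -0.2]
grip_width: 47.5
```

{"api": "arm_command", "payload": {
  "commands": [
    {"offset": [-3, 0, -12], "turn": [-0.368, 0, 0], "fingers": 0},
    {"offset": [-3, 0, -12], "turn": [-0.368, 0, 0], "fingers": 0},
    {"offset": [-3, 0, -12], "turn": [-0.368, 0, 0], "fingers": 0},
    {"offset": [-3, 0, -12], "turn": [-0.368, 0, 0], "fingers": 0},
    {"offset": [-3, 0, -12], "turn": [-0.368, 0, 0], "fingers": 0}
  ]
}}

```text
time_s: 21.78
position: [322.9, 158.3, 263.5]
orientation: [0.157, 0.689, -0.156, 0.691]
wrist_force: [-0.0, -0.4, 0.1]
grip_width: 47.4
```

{"api": "arm_command", "payload": {
  "commands": [
    {"offset": [0, 0, 0], "turn": [0, 0, 0], "fingers": 0},
    {"offset": [0, 0, 0], "turn": [0, 0, 0], "fingers": 0}
  ]
}}

```text
time_s: 21.95
position: [323.5, 156.5, 262.0]
orientation: [0.158, 0.689, -0.159, 0.689]
wrist_force: [-0.3, -0.2, -0.7]
grip_width: 47.4
```

Run:
```python
from h import *
p=snap('top');save(p,'top3.png',(170,120,400,290),3.4)
for c in[(505,-28),(457,-20),(534,12)]:cen(p,c,40,tol=7,rad=24)
fit_sq(p,(416,313),1.12,63,52);fit_sq(p,(500,-14),.385,68,58)
p=snap('wrist');x=fit_sq(p,(416,313),1.12,63,52)
t=x[2]+np.pi/2
plan([(x[0],x[1],150,t),(x[0],x[1],33,t)])
```

```text
cen n 79 [503.8 -29.2] size 33 34 ang 1.553 medz 43.5
cen n 76 [458.6 -21.7] size 33 36 ang 1.551 medz 44.7
cen n 82 [531.3  10.3] size 33 34 ang 1.555 medz 43.6
fit n 145 xy [415.3 313.8] yaw 1.119 medabs 1.4 medz 51.9
fit n 179 xy [499.4 -14.2] yaw 0.391 medabs 1.17 medz 58.2
fit n 1075 xy [416.5 313.9] yaw 1.123 medabs 1.13 medz 52.0
now [323.4 156.4 261.9] th -0.452 j6 0.75
    [5.58, 9.13, 0.75] [-0.002, -0.0, 0.001] rows 4
    [5.59, 9.12, 0.76] [-0.002, -0.0, 0.001] rows 4
  ->  [416.5 313.9 150. ] -0.448
    [11.7, -0.0, 0.0] [0.0, 0.0, -0.0] rows 4
  ->  [416.5 313.9  33. ] -0.448
```

View pics/top3.png

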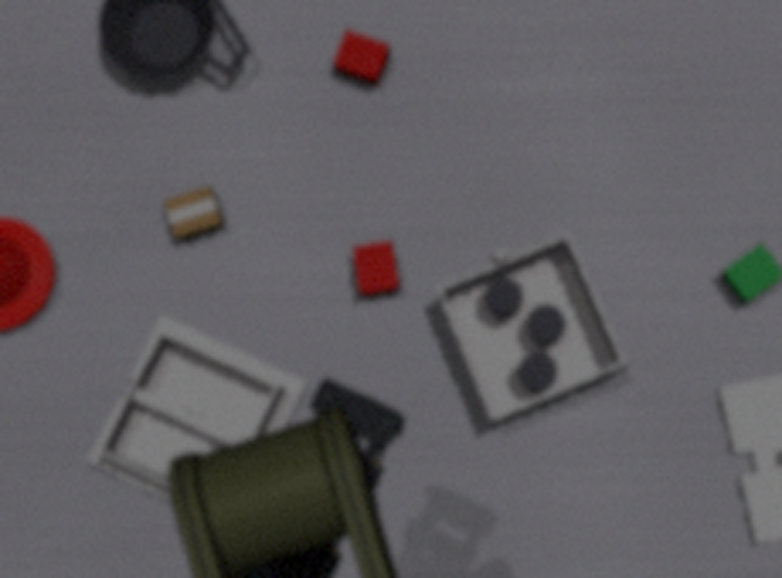

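The three pots stand in the tin at crop (500,298), (545,325) and (535,372), with tops at about 44 mm as expected. Next, the tray.

{"api": "arm_command", "payload": {
  "commands": [
    {"offset": [5.6, 9.1, 0.75], "turn": [0, 0, 0], "fingers": 0},
    {"offset": [5.6, 9.1, 0.75], "turn": [0, 0, 0], "fingers": 0},
    {"offset": [5.6, 9.1, 0.75], "turn": [0, 0, 0], "fingers": 0},
    {"offset": [5.6, 9.1, 0.75], "turn": [0, 0, 0], "fingers": 0}
  ]
}}

```text
time_s: 22.38
position: [369.2, 236.5, 202.3]
orientation: [0.156, 0.691, -0.159, 0.687]
wrist_force: [-2.3, -0.4, -1.1]
grip_width: 47.7
```

{"api": "arm_command", "payload": {
  "commands": [
    {"offset": [5.6, 9.1, 0.75], "turn": [0, 0, 0], "fingers": 0},
    {"offset": [5.6, 9.1, 0.75], "turn": [0, 0, 0], "fingers": 0},
    {"offset": [5.6, 9.1, 0.75], "turn": [0, 0, 0], "fingers": 0},
    {"offset": [5.6, 9.1, 0.75], "turn": [0, 0, 0], "fingers": 0},
    {"offset": [5.6, 9.1, 0.75], "turn": [0, 0, 0], "fingers": 0}
  ]
}}

```text
time_s: 22.8
position: [415.5, 313.9, 149.3]
orientation: [0.157, 0.69, -0.159, 0.688]
wrist_force: [-0.4, -0.1, 0.1]
grip_width: 47.1
```

{"api": "arm_command", "payload": {
  "commands": [
    {"offset": [0, 0, 0], "turn": [0, 0, 0], "fingers": 0},
    {"offset": [0, 0, 0], "turn": [0, 0, 0], "fingers": 0},
    {"offset": [0, 0, 0], "turn": [0, 0, 0], "fingers": 0}
  ]
}}

```text
time_s: 23.05
position: [415.7, 314.2, 151.9]
orientation: [0.158, 0.689, -0.157, 0.69]
wrist_force: [0.4, 0.2, -0.1]
grip_width: 47.4
```

Run:
```python
from h import *
t=1.123+np.pi/2
plan([(416.5,313.9,34,t),(416.5,313.9,180,t)])
```

```text
now [415.7 314.2 151.9] th -0.45 j6 0.99
    [11.79, -0.01, 0.07] [-0.002, 0.001, -0.002] rows 4
  ->  [416.5 313.9  34. ] -0.448
    [-14.6, -0.0, -0.0] [-0.0, -0.0, 0.0] rows 5
  ->  [416.5 313.9 180. ] -0.448
```

{"api": "arm_command", "payload": {
  "commands": [
    {"offset": [4, 0, 0.1], "turn": [0, 0, 0], "fingers": 0},
    {"offset": [8, 0, 0.1], "turn": [0, 0, 0], "fingers": 0},
    {"offset": [10.5, 0, 0.1], "turn": [0, 0, 0], "fingers": 0},
    {"offset": [11.6, 0, 0.1], "turn": [0, 0, 0], "fingers": 0},
    {"offset": [11.6, 0, 0.1], "turn": [0, 0, 0], "fingers": -1}
  ],
  "force": 35
}}

```text
time_s: 23.47
position: [414.4, 312.9, 32.4]
orientation: [0.156, 0.691, -0.159, 0.688]
wrist_force: [-1.6, 0.0, -0.4]
grip_width: 44.6
```

{"api": "arm_command", "payload": {
  "commands": [
    {"offset": [0, 0, 0], "turn": [0, 0, 0], "fingers": -1},
    {"offset": [0, 0, 0], "turn": [0, 0, 0], "fingers": -1},
    {"offset": [0, 0, 0], "turn": [0, 0, 0], "fingers": -1},
    {"offset": [0, 0, 0], "turn": [0, 0, 0], "fingers": -1},
    {"offset": [0, 0, 0], "turn": [0, 0, 0], "fingers": -1}
  ]
}}

```text
time_s: 23.88
position: [417.1, 315.0, 36.1]
orientation: [0.158, 0.689, -0.157, 0.69]
wrist_force: [0.5, -0.2, 0.7]
grip_width: 13.2
```

{"api": "arm_command", "payload": {
  "commands": [
    {"offset": [0, 0, 0], "turn": [0, 0, 0], "fingers": -1},
    {"offset": [0, 0, 0], "turn": [0, 0, 0], "fingers": -1}
  ]
}}

```text
time_s: 24.05
position: [417.0, 315.0, 36.1]
orientation: [0.158, 0.689, -0.157, 0.69]
wrist_force: [-1.4, -0.5, 6.4]
grip_width: 11.6
```

Run:
```python
from h import *
t=1.123+np.pi/2; t2=t-.736
plan([(416.5,313.9,200,t),(500,-14.5,200,t2)])
```

```text
now [417.  315.   36.1] th -0.449 j6 0.99
    [-16.39, -0.09, 0.02] [-0.001, 0.001, -0.002] rows 5
  ->  [416.5 313.9 200. ] -0.448
    [-0.0, -12.99, 10.87] [0.368, -0.0, -0.0] rows 5
    [-0.0, -8.21, 14.82] [0.368, -0.0, -0.0] rows 5
  ->  [500.  -14.5 200. ] -1.184
```

{"api": "arm_command", "payload": {
  "commands": [
    {"offset": [-3, 0, 0], "turn": [0, 0, 0], "fingers": -1},
    {"offset": [-7, 0, 0], "turn": [0, 0, 0], "fingers": -1},
    {"offset": [-11, 0, 0], "turn": [0, 0, 0], "fingers": -1},
    {"offset": [-14, 0, 0], "turn": [0, 0, 0], "fingers": -1},
    {"offset": [-14, 0, 0], "turn": [0, 0, 0], "fingers": -1}
  ]
}}

```text
time_s: 24.47
position: [419.7, 316.6, 182.6]
orientation: [0.161, 0.686, -0.154, 0.693]
wrist_force: [1.2, 1.5, -2.0]
grip_width: 11.8
```

{"api": "arm_command", "payload": {
  "commands": [
    {"offset": [0, -13, 10.9], "turn": [0.368, 0, 0], "fingers": -1},
    {"offset": [0, -13, 10.9], "turn": [0.368, 0, 0], "fingers": -1},
    {"offset": [0, -13, 10.9], "turn": [0.368, 0, 0], "fingers": -1},
    {"offset": [0, -13, 10.9], "turn": [0.368, 0, 0], "fingers": -1},
    {"offset": [0, -13, 10.9], "turn": [0.368, 0, 0], "fingers": -1}
  ]
}}

```text
time_s: 24.88
position: [458.2, 144.6, 172.9]
orientation: [0.281, 0.648, -0.284, 0.648]
wrist_force: [-0.5, 0.8, -2.2]
grip_width: 12.0
```

{"api": "arm_command", "payload": {
  "commands": [
    {"offset": [0, -8.2, 14.8], "turn": [0.368, 0, 0], "fingers": -1},
    {"offset": [0, -8.2, 14.8], "turn": [0.368, 0, 0], "fingers": -1},
    {"offset": [0, -8.2, 14.8], "turn": [0.368, 0, 0], "fingers": -1},
    {"offset": [0, -8.2, 14.8], "turn": [0.368, 0, 0], "fingers": -1},
    {"offset": [0, -8.2, 14.8], "turn": [0.368, 0, 0], "fingers": -1}
  ]
}}

```text
time_s: 25.3
position: [499.8, -19.2, 173.3]
orientation: [0.396, 0.585, -0.398, 0.586]
wrist_force: [0.0, -0.4, -1.9]
grip_width: 11.9
```

{"api": "arm_command", "payload": {
  "commands": [
    {"offset": [0, 0, 0], "turn": [0, 0, 0], "fingers": -1},
    {"offset": [0, 0, 0], "turn": [0, 0, 0], "fingers": -1},
    {"offset": [0, 0, 0], "turn": [0, 0, 0], "fingers": -1}
  ]
}}

```text
time_s: 25.55
position: [498.7, -12.7, 173.6]
orientation: [0.394, 0.588, -0.395, 0.586]
wrist_force: [0.1, 0.2, -2.7]
grip_width: 11.7
```

Run:
```python
from h import *
plan([(500,-14.5,130,-1.184)])
for c in('wrist','scene','top'):
    p=snap(c); W=cloud(p); print(c)
    try: fit_sq(p,(500,-14.5),.385,63,52+141,tol=5,rad=110)
    except Exception as e: print(e)
    if c=='wrist': save(p,'w4.png')
```

```text
now [498.7 -12.7 173.6] th -1.184 j6 1.05
    [4.36, 0.06, 0.22] [0.0, -0.001, 0.001] rows 3
  ->  [500.  -14.5 130. ] -1.184
wrist
fit n 6594 xy [498.6 -13.2] yaw 0.387 medabs 1.18 medz 189.5
scene
fit n 210 xy [497.4 -15.5] yaw 0.381 medabs 2.12 medz 190.1
top
fit n 35 xy [498.5 -12.7] yaw 0.384 medabs 1.06 medz 191.3
```

View pics/w4.png

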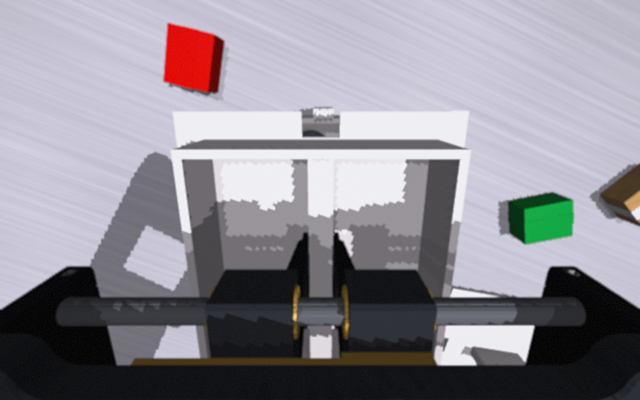

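The tray is held squarely. Its notch at (320,122) shows the tin's key through it. I'll lower it part way and re-measure.

{"api": "arm_command", "payload": {
  "commands": [
    {"offset": [3, 0.1, 0.2], "turn": [0, 0, 0], "fingers": -1},
    {"offset": [5, 0.1, 0.2], "turn": [0, 0, 0], "fingers": -1},
    {"offset": [6, 0.1, 0.2], "turn": [0, 0, 0], "fingers": -1},
    {"offset": [6.6, 0.1, 0.2], "turn": [0, 0, 0], "fingers": -1},
    {"offset": [6.6, 0.1, 0.2], "turn": [0, 0, 0], "fingers": -1}
  ]
}}

```text
time_s: 26.12
position: [500.3, -14.9, 107.4]
orientation: [0.394, 0.588, -0.395, 0.586]
wrist_force: [-0.5, -0.6, -1.5]
grip_width: 11.9
```

{"api": "arm_command", "payload": {
  "commands": [
    {"offset": [0, 0, 0], "turn": [0, 0, 0], "fingers": -1},
    {"offset": [0, 0, 0], "turn": [0, 0, 0], "fingers": -1},
    {"offset": [0, 0, 0], "turn": [0, 0, 0], "fingers": -1}
  ]
}}

```text
time_s: 26.37
position: [502.2, -15.6, 110.2]
orientation: [0.395, 0.586, -0.394, 0.587]
wrist_force: [0.6, -0.8, -2.0]
grip_width: 11.9
```

Run:
```python
from h import *
plan([(500,-14.5,85.6,-1.185)])
for c in('wrist','top'):
    p=snap(c); x=fit_sq(p,(500,-14.5),.385,63,124,tol=6,rad=110)
    d=np.array([499.8-x[0],-14.6-x[1],0]); print('corr tool cm',(T_tool()[:3,:3].T@d/10).round(2))
```

```text
now [502.2 -15.6 110.2] th -1.185 j6 1.05
    [2.46, -0.17, -0.19] [0.0, 0.001, -0.002] rows 2
  ->  [500.  -14.5  85.6] -1.185
fit n 11839 xy [502.4 -15.9] yaw 0.387 medabs 1.78 medz 125.2
corr tool cm [-0.   -0.2  -0.22]
fit n 58 xy [501.2 -15.9] yaw 0.383 medabs 1.67 medz 123.3
corr tool cm [-0.   -0.08 -0.18]
```

{"api": "arm_command", "payload": {
  "commands": [
    {"offset": [0, -0.17, -0.19], "turn": [0, 0, 0], "fingers": -1},
    {"offset": [0.2, -0.17, -0.19], "turn": [0, 0, 0], "fingers": -1},
    {"offset": [0.5, -0.17, -0.19], "turn": [0, 0, 0], "fingers": -1},
    {"offset": [0.9, -0.17, -0.19], "turn": [0, 0, 0], "fingers": -1},
    {"offset": [1.2, -0.17, -0.19], "turn": [0, 0, 0], "fingers": -1}
  ]
}}

```text
time_s: 26.88
position: [498.6, -14.4, 96.0]
orientation: [0.395, 0.587, -0.395, 0.586]
wrist_force: [-0.4, 0.7, -2.2]
grip_width: 11.9
```

{"api": "arm_command", "payload": {
  "commands": [
    {"offset": [0.2, 0, 0], "turn": [0, 0, 0], "fingers": -1},
    {"offset": [0.4, 0, 0], "turn": [0, 0, 0], "fingers": -1},
    {"offset": [0.6, 0, 0], "turn": [0, 0, 0], "fingers": -1},
    {"offset": [0.8, 0, 0], "turn": [0, 0, 0], "fingers": -1},
    {"offset": [1.0, 0, 0], "turn": [0, 0, 0], "fingers": -1}
  ]
}}

```text
time_s: 27.3
position: [498.9, -14.4, 86.5]
orientation: [0.395, 0.587, -0.395, 0.587]
wrist_force: [-0.1, 1.5, -1.3]
grip_width: 11.7
```

{"api": "arm_command", "payload": {
  "commands": [
    {"offset": [0, 0, 0], "turn": [0, 0, 0], "fingers": -1},
    {"offset": [0, 0, 0], "turn": [0, 0, 0], "fingers": -1}
  ]
}}

```text
time_s: 27.47
position: [498.9, -14.4, 86.6]
orientation: [0.395, 0.587, -0.395, 0.587]
wrist_force: [-0.1, 1.2, -2.6]
grip_width: 11.9
```

Run:
```python
from h import *
p=snap('wrist'); fit_sq(p,(500,-14.5),.385,63,102,tol=6,rad=110)
p=snap('scene'); fit_sq(p,(500,-14.5),.385,63,102,tol=6,rad=110)
```

```text
fit n 8518 xy [499.1 -14.7] yaw 0.386 medabs 1.41 medz 102.3
fit n 349 xy [498.3 -18.1] yaw 0.388 medabs 1.83 medz 101.3
```

{"api": "arm_command", "payload": {
  "commands": [
    {"offset": [0.1, 0, 0], "turn": [0, 0, 0], "fingers": -0.1},
    {"offset": [0.1, 0, 0], "turn": [0, 0, 0], "fingers": -0.1},
    {"offset": [0.1, 0, 0], "turn": [0, 0, 0], "fingers": -0.1},
    {"offset": [0.1, 0, 0], "turn": [0, 0, 0], "fingers": -0.1},
    {"offset": [0.1, 0, 0], "turn": [0, 0, 0], "fingers": -0.1}
  ]
}}

```text
time_s: 27.98
position: [499.1, -14.4, 86.0]
orientation: [0.395, 0.586, -0.395, 0.587]
wrist_force: [0.4, 0.2, -0.9]
grip_width: 39.1
```

{"api": "arm_command", "payload": {
  "commands": [
    {"offset": [0, 0, 0], "turn": [0, 0, 0], "fingers": -0.1},
    {"offset": [-6, 0, 0], "turn": [0, 0, 0], "fingers": -0.1},
    {"offset": [-10, 0, 0], "turn": [0, 0, 0], "fingers": -0.1},
    {"offset": [-14, 0, 0], "turn": [0, 0, 0], "fingers": 0.4},
    {"offset": [-14, 0, 0], "turn": [0, 0, 0], "fingers": 0.4}
  ]
}}

```text
time_s: 28.4
position: [501.6, -14.7, 233.0]
orientation: [0.396, 0.583, -0.393, 0.59]
wrist_force: [0.9, 0.4, 0.8]
grip_width: 51.4
```

{"api": "arm_command", "payload": {
  "commands": [
    {"offset": [0, 5.4, -13.3], "turn": [0, 0, 0], "fingers": 0.4},
    {"offset": [0, 5.4, -13.3], "turn": [0, 0, 0], "fingers": 0.4},
    {"offset": [0, 5.4, -13.3], "turn": [0, 0, 0], "fingers": 0.4},
    {"offset": [0, 5.4, -13.3], "turn": [0, 0, 0], "fingers": 0.4},
    {"offset": [0, 5.4, -13.3], "turn": [0, 0, 0], "fingers": 0.4}
  ]
}}

```text
time_s: 28.82
position: [498.5, 132.4, 225.8]
orientation: [0.394, 0.588, -0.393, 0.587]
wrist_force: [-0.7, -0.0, 0.2]
grip_width: 66.2
```

{"api": "arm_command", "payload": {
  "commands": [
    {"offset": [0, 5.4, -13.3], "turn": [0, 0, 0], "fingers": 0.4},
    {"offset": [0, 5.4, -13.3], "turn": [0, 0, 0], "fingers": 0.4},
    {"offset": [0, 5.4, -13.3], "turn": [0, 0, 0], "fingers": 0.4},
    {"offset": [0, 5.4, -13.3], "turn": [0, 0, 0], "fingers": 0.4},
    {"offset": [0, 5.4, -13.3], "turn": [0, 0, 0], "fingers": 0.4}
  ]
}}

```text
time_s: 29.23
position: [498.7, 275.1, 225.5]
orientation: [0.394, 0.587, -0.394, 0.587]
wrist_force: [-0.3, -0.5, 0.5]
grip_width: 66.6
```

{"api": "arm_command", "payload": {
  "commands": [
    {"offset": [0, 0, 0], "turn": [0, 0, 0], "fingers": 0.4},
    {"offset": [0, 0, 0], "turn": [0, 0, 0], "fingers": 0.4},
    {"offset": [0, 0, 0], "turn": [0, 0, 0], "fingers": 0.4}
  ]
}}

```text
time_s: 29.48
position: [499.1, 271.2, 225.6]
orientation: [0.395, 0.586, -0.396, 0.586]
wrist_force: [1.0, -0.6, -0.1]
grip_width: 66.7
```

Run:
```python
from h import *
p=snap('top');fit_sq(p,(500,-14.5),.385,63,102,tol=6,rad=110); cen(p,(622,322),30,rad=38)
p=snap('scene');fit_sq(p,(500,-14.5),.385,63,102,tol=6,rad=110); cen(p,(622,322),30,rad=38)
p=look(['carton1'],top=5); cen(p,(622,322),30,rad=38,tol=4); save(p,'w5.png')
plan([(622,322,150,None)])
```

```text
fit n 276 xy [497.8 -15. ] yaw 0.387 medabs 1.49 medz 100.7
cen n 35 [630.  302.7] size 40 11 ang 0.397 medz 30.3
fit n 401 xy [497.9 -17.5] yaw 0.383 medabs 1.76 medz 100.8
cen n 143 [622.7 317.6] size 44 55 ang 0.305 medz 30.0
carton1 0.62 [444. 166.] [563.4 135.5] rgb [243.  37.  34.]
carton1 0.58 [320.  55.] [621.7 321.1] rgb [228. 205. 180.]
carton1 0.48 [564. 214.] [565.7 -37.7] rgb [126. 123. 128.]
cen n 2098 [625. 321.] size 40 48 ang 0.321 medz 30.2
now [499.1 271.7 225.8] th -1.187 j6 1.59
    [7.58, 13.28, -0.05] [0.0, 0.0, -0.0] rows 5
  ->  [622. 322. 150.] -1.187
```

View pics/w5.png

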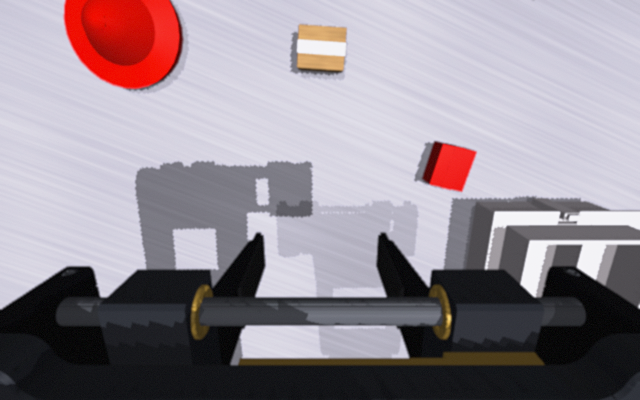

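The brown striped carton is at (321,48) in the wrist view, about world (625,321). Its long axis points along -1.25 rad, and the tray's rim is at its seated height.

Run:
```python
from h import *
plan([(624.5,321,140,-1.25),(624.5,321,23,-1.25),(624.5,321,180,-1.25),(486.6,16.4,180,.386),(486.6,16.4,88,.386)])
```

```text
now [499.1 271.7 225.8] th -1.187 j6 1.59
    [8.58, 13.47, 0.13] [0.063, 0.0, -0.0] rows 5
  ->  [624.5 321.  140. ] -1.25
    [11.7, 0.0, -0.0] [-0.0, 0.0, -0.0] rows 4
  ->  [624.5 321.   23. ] -1.25
    [-15.7, -0.0, 0.0] [-0.0, 0.0, 0.0] rows 5
  ->  [624.5 321.  180. ] -1.25
    [-0.0, -7.56, 8.19] [0.502, -0.0, 0.0] rows 5
    [-0.0, -2.69, 10.82] [0.502, -0.0, 0.0] rows 5
    [-0.0, 2.84, 10.78] [0.502, -0.0, 0.0] rows 5
  ->  [486.6  16.4 180. ] -2.756
    [9.2, -0.0, -0.0] [-0.0, -0.0, -0.0] rows 4
  ->  [486.6  16.4  88. ] -2.756
```

{"api": "arm_command", "payload": {
  "commands": [
    {"offset": [8.6, 13.5, 0.1], "turn": [0.063, 0, 0], "fingers": 0.4},
    {"offset": [8.6, 13.5, 0.1], "turn": [0.063, 0, 0], "fingers": 0.4},
    {"offset": [8.6, 13.5, 0.1], "turn": [0.063, 0, 0], "fingers": 0.4},
    {"offset": [8.6, 13.5, 0.1], "turn": [0.063, 0, 0], "fingers": 0.4},
    {"offset": [8.6, 13.5, 0.1], "turn": [0.063, 0, 0], "fingers": 0.4}
  ]
}}

```text
time_s: 30.1
position: [625.2, 321.7, 131.3]
orientation: [0.411, 0.575, -0.416, 0.572]
wrist_force: [-1.1, -0.8, -1.5]
grip_width: 66.8
```

{"api": "arm_command", "payload": {
  "commands": [
    {"offset": [0, 0, 0], "turn": [0, 0, 0], "fingers": 0.4},
    {"offset": [0, 0, 0], "turn": [0, 0, 0], "fingers": 0.4},
    {"offset": [0, 0, 0], "turn": [0, 0, 0], "fingers": 0.4}
  ]
}}

```text
time_s: 30.35
position: [624.5, 322.5, 141.9]
orientation: [0.414, 0.573, -0.412, 0.574]
wrist_force: [-0.5, 0.1, 0.4]
grip_width: 66.5
```

Run:
```python
from h import *
p=snap('scene'); cen(p,(625,321),30,rad=38)
plan([(624.5,321,23,-1.25)])
```

```text
cen n 149 [623.7 319.2] size 42 57 ang 0.314 medz 30.0
now [624.4 322.6 142.3] th -1.248 j6 1.65
    [11.93, -0.09, 0.16] [0.002, -0.0, -0.003] rows 4
  ->  [624.5 321.   23. ] -1.25
```

{"api": "arm_command", "payload": {
  "commands": [
    {"offset": [4, -0.1, 0.1], "turn": [0, 0, 0], "fingers": 0.4},
    {"offset": [8, -0.1, 0.1], "turn": [0, 0, 0], "fingers": 0.4},
    {"offset": [10.5, -0.1, 0.1], "turn": [0, 0, 0], "fingers": 0.4},
    {"offset": [11.8, -0.1, 0.1], "turn": [0, 0, 0], "fingers": 0.4},
    {"offset": [11.8, -0.1, 0.1], "turn": [0, 0, 0], "fingers": -1}
  ],
  "force": 12
}}

```text
time_s: 30.82
position: [621.4, 320.5, 19.4]
orientation: [0.412, 0.575, -0.414, 0.573]
wrist_force: [-0.6, -0.3, -0.9]
grip_width: 63.6
```

{"api": "arm_command", "payload": {
  "commands": [
    {"offset": [0, 0, 0], "turn": [0, 0, 0], "fingers": -1},
    {"offset": [0, 0, 0], "turn": [0, 0, 0], "fingers": -1},
    {"offset": [0, 0, 0], "turn": [0, 0, 0], "fingers": -1},
    {"offset": [0, 0, 0], "turn": [0, 0, 0], "fingers": -1},
    {"offset": [0, 0, 0], "turn": [0, 0, 0], "fingers": -1}
  ]
}}

```text
time_s: 31.23
position: [625.7, 322.2, 25.3]
orientation: [0.415, 0.573, -0.412, 0.575]
wrist_force: [-1.6, 0.3, 6.6]
grip_width: 47.8
```

{"api": "arm_command", "payload": {
  "commands": [
    {"offset": [-4, 0, 0], "turn": [0, 0, 0], "fingers": -1},
    {"offset": [-8, 0, 0], "turn": [0, 0, 0], "fingers": -1},
    {"offset": [-12, 0, 0], "turn": [0, 0, 0], "fingers": -1},
    {"offset": [-15.7, 0, 0], "turn": [0, 0, 0], "fingers": -1},
    {"offset": [-15.7, 0, 0], "turn": [0, 0, 0], "fingers": -1}
  ]
}}

```text
time_s: 31.65
position: [628.5, 323.5, 191.4]
orientation: [0.419, 0.57, -0.407, 0.577]
wrist_force: [0.6, 0.8, 1.0]
grip_width: 47.9
```

{"api": "arm_command", "payload": {
  "commands": [
    {"offset": [0, -7.6, 8.2], "turn": [-0.545, 0, 0], "fingers": -1},
    {"offset": [0, -7.6, 8.2], "turn": [-0.545, 0, 0], "fingers": -1},
    {"offset": [0, -7.6, 8.2], "turn": [-0.545, 0, 0], "fingers": -1},
    {"offset": [0, -7.6, 8.2], "turn": [-0.545, 0, 0], "fingers": -1},
    {"offset": [0, -7.6, 8.2], "turn": [-0.545, 0, 0], "fingers": -1}
  ]
}}

```text
time_s: 32.07
position: [577.1, 217.9, 179.4]
orientation: [0.243, 0.664, -0.242, 0.665]
wrist_force: [-0.2, 0.1, -1.1]
grip_width: 47.6
```

{"api": "arm_command", "payload": {
  "commands": [
    {"offset": [0, 0, 0], "turn": [-0.545, 0, 0], "fingers": -1},
    {"offset": [0, 0, 0], "turn": [-0.545, 0, 0], "fingers": -1},
    {"offset": [0, 0, 0], "turn": [-0.545, 0, 0], "fingers": -1},
    {"offset": [0, 0, 0], "turn": [-0.545, 0, 0], "fingers": -1},
    {"offset": [0, 0, 0], "turn": [-0.545, 0, 0], "fingers": -1}
  ]
}}

```text
time_s: 32.48
position: [577.8, 219.4, 179.3]
orientation: [0.054, 0.705, -0.054, 0.705]
wrist_force: [-0.0, -0.2, -0.9]
grip_width: 48.0
```

{"api": "arm_command", "payload": {
  "commands": [
    {"offset": [0, 0, 0], "turn": [-0.545, 0, 0], "fingers": -1},
    {"offset": [0, 0, 0], "turn": [-0.545, 0, 0], "fingers": -1},
    {"offset": [0, 0, 0], "turn": [-0.545, 0, 0], "fingers": -1},
    {"offset": [0, 0, 0], "turn": [-0.545, 0, 0], "fingers": -1},
    {"offset": [0, 0, 0], "turn": [-0.545, 0, 0], "fingers": -1}
  ]
}}

```text
time_s: 32.9
position: [577.8, 219.5, 179.3]
orientation: [-0.138, 0.693, 0.138, 0.694]
wrist_force: [-0.1, -0.0, -0.6]
grip_width: 48.2
```

Run:
```python
from h import *
plan([(486.6,16.4,180,.386),(486.6,16.4,88,.386)])
```

```text
now [577.8 219.5 179.3] th 0.392 j6 -0.12
    [-0.04, -7.64, -8.09] [0.003, 0.001, 0.0] rows 4
    [-0.04, -7.67, -8.07] [0.003, 0.001, 0.0] rows 4
  ->  [486.6  16.4 180. ] 0.386
    [9.2, -0.0, -0.0] [-0.0, 0.0, 0.0] rows 4
  ->  [486.6  16.4  88. ] 0.386
```

{"api": "arm_command", "payload": {
  "commands": [
    {"offset": [0, -15.3, -16.15], "turn": [0, 0, 0], "fingers": -1},
    {"offset": [0, -15.3, -16.15], "turn": [0, 0, 0], "fingers": -1},
    {"offset": [0, -15.3, -16.15], "turn": [0, 0, 0], "fingers": -1},
    {"offset": [0, -15.3, -16.15], "turn": [0, 0, 0], "fingers": -1},
    {"offset": [0, -15.3, -16.15], "turn": [0, 0, 0], "fingers": -1}
  ]
}}

```text
time_s: 33.32
position: [490.8, 28.4, 179.2]
orientation: [-0.137, 0.693, 0.136, 0.694]
wrist_force: [-0.4, -1.0, -1.0]
grip_width: 47.9
```

{"api": "arm_command", "payload": {
  "commands": [
    {"offset": [0, 0, 0], "turn": [0, 0, 0], "fingers": -1},
    {"offset": [0, 0, 0], "turn": [0, 0, 0], "fingers": -1},
    {"offset": [0, 0, 0], "turn": [0, 0, 0], "fingers": -1}
  ]
}}

```text
time_s: 33.57
position: [492.0, 29.6, 179.4]
orientation: [-0.136, 0.693, 0.136, 0.695]
wrist_force: [-0.4, 0.2, -1.2]
grip_width: 47.6
```

Run:
```python
from h import *
plan([(486.6,16.4,88,.386)])
```

```text
now [492.   29.6 179.4] th 0.386 j6 -0.44
    [9.14, -1.02, -1.01] [0.0, 0.002, 0.0] rows 4
  ->  [486.6  16.4  88. ] 0.386
```

{"api": "arm_command", "payload": {
  "commands": [
    {"offset": [0, -1, -1], "turn": [0, 0, 0], "fingers": -1},
    {"offset": [3, -1, -1], "turn": [0, 0, 0], "fingers": -1},
    {"offset": [3, -1, -1], "turn": [0, 0, 0], "fingers": -1},
    {"offset": [3, -1, -1], "turn": [0, 0, 0], "fingers": -1}
  ]
}}

```text
time_s: 33.9
position: [485.2, 17.8, 147.2]
orientation: [-0.136, 0.695, 0.137, 0.692]
wrist_force: [-0.3, 0.1, 0.1]
grip_width: 47.5
```

Run:
```python
from h import *
p=snap('top');fit_sq(p,(499,-15),.385,63,102,tol=5,rad=110)
plan([(486.6,16.4,88,.386)])
```

```text
fit n 70 xy [498.1 -14.6] yaw 0.381 medabs 1.18 medz 102.1
now [486.2  17.7 148.6] th 0.389 j6 -0.46
    [6.06, -0.14, -0.0] [0.003, -0.001, -0.001] rows 3
  ->  [486.6  16.4  88. ] 0.386
```

{"api": "arm_command", "payload": {
  "commands": [
    {"offset": [2.5, -0.1, 0], "turn": [0, 0, 0], "fingers": -1},
    {"offset": [4.5, -0.1, 0], "turn": [0, 0, 0], "fingers": -1},
    {"offset": [5.5, -0.1, 0], "turn": [0, 0, 0], "fingers": -1},
    {"offset": [6, -0.1, 0], "turn": [0, 0, 0], "fingers": -1},
    {"offset": [6, -0.1, 0], "turn": [0, 0, 0], "fingers": -1}
  ]
}}

```text
time_s: 34.37
position: [486.5, 16.1, 88.4]
orientation: [-0.136, 0.694, 0.136, 0.694]
wrist_force: [0.4, 0.5, -1.0]
grip_width: 47.9
```

{"api": "arm_command", "payload": {
  "commands": [
    {"offset": [0, 0, 0], "turn": [0, 0, 0], "fingers": -1},
    {"offset": [0, 0, 0], "turn": [0, 0, 0], "fingers": 0.2},
    {"offset": [0, 0, 0], "turn": [0, 0, 0], "fingers": 0.2},
    {"offset": [0, 0, 0], "turn": [0, 0, 0], "fingers": 0.2},
    {"offset": [0, 0, 0], "turn": [0, 0, 0], "fingers": 0.2}
  ]
}}

```text
time_s: 34.78
position: [487.0, 15.7, 89.4]
orientation: [-0.136, 0.693, 0.136, 0.694]
wrist_force: [-0.3, 0.7, -0.3]
grip_width: 57.2
```

{"api": "arm_command", "payload": {
  "commands": [
    {"offset": [-5, 0, 0], "turn": [0, 0, 0], "fingers": 0.2},
    {"offset": [-9, 0, 0], "turn": [0, 0, 0], "fingers": 0.2},
    {"offset": [-13, 0, 0], "turn": [0, 0, 0], "fingers": 0.2},
    {"offset": [-14.5, 0, 0], "turn": [0, 0, 0], "fingers": 0.4},
    {"offset": [-14.5, 0, 0], "turn": [0, 0, 0], "fingers": 0.4}
  ]
}}

```text
time_s: 35.2
position: [489.7, 15.5, 241.2]
orientation: [-0.137, 0.69, 0.135, 0.698]
wrist_force: [0.1, 0.8, 0.7]
grip_width: 64.6
```

Run:
```python
from h import *
plan([(490,-100,235,-.07),(490,-230,235,-.54),(500,-370,235,-1.0)])
```

```text
now [489.7  15.5 241.2] th 0.387 j6 -0.47
    [0.63, -10.7, -4.34] [0.457, 0.012, 0.003] rows 5
  ->  [ 490. -100.  235.] -0.07
    [-0.0, -12.97, 0.91] [0.47, 0.0, -0.0] rows 5
  ->  [ 490. -230.  235.] -0.54
    [0.0, -11.49, 8.06] [0.46, 0.0, 0.0] rows 5
  ->  [ 500. -370.  235.] -1.0
```

{"api": "arm_command", "payload": {
  "commands": [
    {"offset": [0.5, -10.7, -4.3], "turn": [0.457, 0, 0], "fingers": 0.4},
    {"offset": [0.5, -10.7, -4.3], "turn": [0.457, 0, 0], "fingers": 0.4},
    {"offset": [0.5, -10.7, -4.3], "turn": [0.457, 0, 0], "fingers": 0.4},
    {"offset": [0.5, -10.7, -4.3], "turn": [0.457, 0, 0], "fingers": 0.4},
    {"offset": [0.5, -10.7, -4.3], "turn": [0.457, 0, 0], "fingers": 0.4}
  ]
}}

```text
time_s: 35.62
position: [486.3, -101.0, 227.2]
orientation: [0.027, 0.707, -0.026, 0.706]
wrist_force: [-0.3, 0.5, 0.5]
grip_width: 66.3
```

{"api": "arm_command", "payload": {
  "commands": [
    {"offset": [0, -13, 0.9], "turn": [0.47, 0, 0], "fingers": 0.4},
    {"offset": [0, -13, 0.9], "turn": [0.47, 0, 0], "fingers": 0.4},
    {"offset": [0, -13, 0.9], "turn": [0.47, 0, 0], "fingers": 0.4},
    {"offset": [0, -13, 0.9], "turn": [0.47, 0, 0], "fingers": 0.4},
    {"offset": [0, -13, 0.9], "turn": [0.47, 0, 0], "fingers": 0.4}
  ]
}}

```text
time_s: 36.03
position: [486.6, -231.1, 227.7]
orientation: [0.189, 0.682, -0.189, 0.681]
wrist_force: [-0.0, 0.5, -0.1]
grip_width: 67.0
```

{"api": "arm_command", "payload": {
  "commands": [
    {"offset": [0, -11.5, 8], "turn": [0.46, 0, 0], "fingers": 0.4},
    {"offset": [0, -11.5, 8], "turn": [0.46, 0, 0], "fingers": 0.4},
    {"offset": [0, -11.5, 8], "turn": [0.46, 0, 0], "fingers": 0.4},
    {"offset": [0, -11.5, 8], "turn": [0.46, 0, 0], "fingers": 0.4},
    {"offset": [0, -11.5, 8], "turn": [0.46, 0, 0], "fingers": 0.4}
  ]
}}

```text
time_s: 36.45
position: [496.6, -370.9, 227.7]
orientation: [0.339, 0.621, -0.339, 0.62]
wrist_force: [-0.5, 0.2, -0.4]
grip_width: 66.7
```

{"api": "arm_command", "payload": {
  "commands": [
    {"offset": [0, 0, 0], "turn": [0, 0, 0], "fingers": 0.4},
    {"offset": [0, 0, 0], "turn": [0, 0, 0], "fingers": 0.4},
    {"offset": [0, 0, 0], "turn": [0, 0, 0], "fingers": 0.4}
  ]
}}

```text
time_s: 36.7
position: [496.8, -367.6, 228.5]
orientation: [0.338, 0.621, -0.337, 0.621]
wrist_force: [0.8, -0.3, 0.6]
grip_width: 66.5
```

Run:
```python
from h import *
p=snap('top');save(p,'top6.png',(280,150,460,270),4);cen(p,(486.6,16.4),92,tol=5,rad=40);fit_sq(p,(499,-15),.385,63,102,tol=5,rad=110)
p=look(['carton1'],top=5); cen(p,(610,-320),30,rad=36,tol=4)
plan([(610,-320,150,None)])
```

```text
cen n 209 [489.6   9. ] size 59 70 ang 0.121 medz 92.4
fit n 258 xy [497.7 -14.8] yaw 0.381 medabs 1.56 medz 101.3
carton1 0.95 [422. 103.] [ 629.3 -422. ] rgb [ 25. 224. 228.]
carton1 0.9 [251.  65.] [ 557.3 -236.5] rgb [ 31. 185.  79.]
carton1 0.61 [342.  60.] [ 617.  -319.7] rgb [245. 244. 247.]
cen n 1986 [ 615.7 -321.2] size 40 48 ang 1.186 medz 30.1
now [ 496.7 -368.4  228.9] th -0.997 j6 0.27
    [7.89, 12.14, 2.08] [0.0, 0.0, -0.0] rows 5
  ->  [ 610. -320.  150.] -0.997
```

View pics/top6.png

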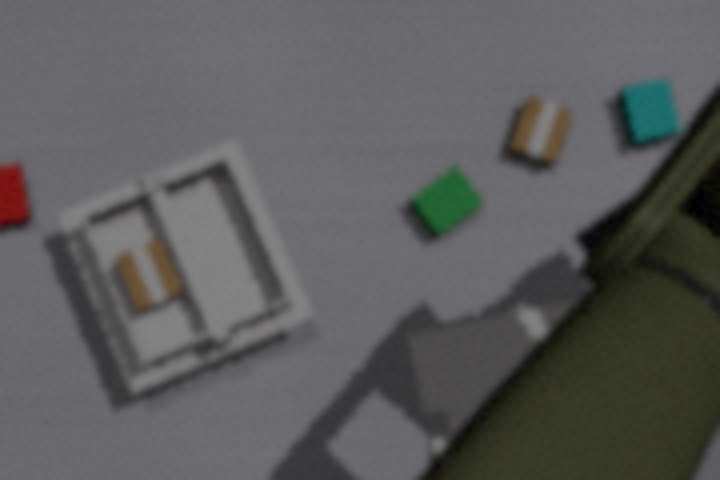

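The first carton lies flat in the left compartment at crop (150,275). The second brown carton is free of the green and turquoise look-alikes, at (615.7,-321.2), long axis -0.385 rad.

Run:
```python
from h import *
plan([(615.5,-321,145,-.385),(615.5,-321,23,-.385)])
```

```text
now [ 496.7 -368.4  228.9] th -0.997 j6 0.27
    [4.2, 6.27, 1.23] [-0.306, 0.0, -0.0] rows 4
    [4.2, 5.61, 3.07] [-0.306, 0.0, -0.0] rows 4
  ->  [ 615.5 -321.   145. ] -0.385
    [12.2, 0.0, -0.0] [0.0, 0.0, 0.0] rows 4
  ->  [ 615.5 -321.    23. ] -0.385
```

{"api": "arm_command", "payload": {
  "commands": [
    {"offset": [4.2, 6.3, 1.2], "turn": [-0.306, 0, 0], "fingers": 0.4},
    {"offset": [4.2, 6.3, 1.2], "turn": [-0.306, 0, 0], "fingers": 0.4},
    {"offset": [4.2, 6.3, 1.2], "turn": [-0.306, 0, 0], "fingers": 0.4},
    {"offset": [4.2, 6.3, 1.2], "turn": [-0.306, 0, 0], "fingers": 0.4}
  ]
}}

```text
time_s: 37.18
position: [556.2, -343.8, 184.5]
orientation: [0.239, 0.667, -0.239, 0.664]
wrist_force: [0.4, 0.2, 0.5]
grip_width: 66.5
```

{"api": "arm_command", "payload": {
  "commands": [
    {"offset": [4.2, 5.6, 3.1], "turn": [-0.306, 0, 0], "fingers": 0.4},
    {"offset": [4.2, 5.6, 3.1], "turn": [-0.306, 0, 0], "fingers": 0.4},
    {"offset": [4.2, 5.6, 3.1], "turn": [-0.306, 0, 0], "fingers": 0.4},
    {"offset": [4.2, 5.6, 3.1], "turn": [-0.306, 0, 0], "fingers": 0.4}
  ]
}}

```text
time_s: 37.52
position: [615.7, -321.5, 143.4]
orientation: [0.136, 0.695, -0.136, 0.693]
wrist_force: [-0.3, -0.4, -0.5]
grip_width: 66.8
```

{"api": "arm_command", "payload": {
  "commands": [
    {"offset": [0, 0, 0], "turn": [0, 0, 0], "fingers": 0.4},
    {"offset": [0, 0, 0], "turn": [0, 0, 0], "fingers": 0.4},
    {"offset": [0, 0, 0], "turn": [0, 0, 0], "fingers": 0.4}
  ]
}}

```text
time_s: 37.77
position: [615.5, -323.4, 146.5]
orientation: [0.137, 0.693, -0.137, 0.695]
wrist_force: [0.9, -0.2, 0.7]
grip_width: 66.5
```

Run:
```python
from h import *
p=snap('scene'); cen(p,(615,-321),30,rad=36)
plan([(615.5,-321,23,-.385)])
```

```text
cen n 234 [ 614.9 -322.5] size 39 53 ang 1.207 medz 30.3
now [ 615.5 -323.4  146.3] th -0.39 j6 -0.17
    [12.33, 0.23, -0.12] [-0.005, 0.002, 0.0] rows 5
  ->  [ 615.5 -321.    23. ] -0.385
```

{"api": "arm_command", "payload": {
  "commands": [
    {"offset": [4, 0.2, -0.1], "turn": [0, 0, 0], "fingers": 0.4},
    {"offset": [8, 0.2, -0.1], "turn": [0, 0, 0], "fingers": 0.4},
    {"offset": [10.5, 0.2, -0.1], "turn": [0, 0, 0], "fingers": 0.4},
    {"offset": [12.2, 0.2, -0.1], "turn": [0, 0, 0], "fingers": 0.4},
    {"offset": [12.2, 0.2, -0.1], "turn": [0, 0, 0], "fingers": -1}
  ]
}}

```text
time_s: 38.23
position: [613.7, -319.9, 19.7]
orientation: [0.137, 0.695, -0.136, 0.693]
wrist_force: [-0.6, 0.2, 0.3]
grip_width: 63.6
```

{"api": "arm_command", "payload": {
  "commands": [
    {"offset": [0, 0, 0], "turn": [0, 0, 0], "fingers": -1},
    {"offset": [0, 0, 0], "turn": [0, 0, 0], "fingers": -1},
    {"offset": [0, 0, 0], "turn": [0, 0, 0], "fingers": -1},
    {"offset": [0, 0, 0], "turn": [0, 0, 0], "fingers": -1},
    {"offset": [0, 0, 0], "turn": [0, 0, 0], "fingers": -1}
  ]
}}

```text
time_s: 38.65
position: [616.1, -320.9, 24.3]
orientation: [0.136, 0.693, -0.137, 0.695]
wrist_force: [-0.6, -0.4, 3.5]
grip_width: 48.2
```

{"api": "arm_command", "payload": {
  "commands": [
    {"offset": [-4, 0, 0], "turn": [0, 0, 0], "fingers": -1},
    {"offset": [-8, 0, 0], "turn": [0, 0, 0], "fingers": -1},
    {"offset": [-12, 0, 0], "turn": [0, 0, 0], "fingers": -1},
    {"offset": [-15.7, 0, 0], "turn": [0, 0, 0], "fingers": -1},
    {"offset": [-15.7, 0, 0], "turn": [0, 0, 0], "fingers": -1}
  ]
}}

```text
time_s: 39.07
position: [619.6, -322.7, 191.4]
orientation: [0.134, 0.688, -0.138, 0.699]
wrist_force: [1.8, -0.4, 1.6]
grip_width: 47.7
```

{"api": "arm_command", "payload": {
  "commands": [
    {"offset": [0, 0, 0], "turn": [0, 0, 0], "fingers": -1},
    {"offset": [0, 0, 0], "turn": [0, 0, 0], "fingers": -1},
    {"offset": [0, 0, 0], "turn": [0, 0, 0], "fingers": -1}
  ]
}}

```text
time_s: 39.32
position: [614.2, -319.5, 177.0]
orientation: [0.137, 0.695, -0.136, 0.692]
wrist_force: [-1.1, 0.9, -1.3]
grip_width: 48.0
```

Run:
```python
from h import *
plan([(511.3,-45.5,180,.386)])
```

```text
now [ 614.2 -319.5  177. ] th -0.388 j6 -0.17
    [-0.1, 10.74, -9.95] [-0.387, -0.002, -0.001] rows 5
    [-0.13, 13.7, -5.16] [-0.387, -0.002, -0.001] rows 5
  ->  [511.3 -45.5 180. ] 0.386
```

{"api": "arm_command", "payload": {
  "commands": [
    {"offset": [-0.1, 10.7, -9.9], "turn": [-0.387, 0, 0], "fingers": -1},
    {"offset": [-0.1, 10.7, -9.9], "turn": [-0.387, 0, 0], "fingers": -1},
    {"offset": [-0.1, 10.7, -9.9], "turn": [-0.387, 0, 0], "fingers": -1},
    {"offset": [-0.1, 10.7, -9.9], "turn": [-0.387, 0, 0], "fingers": -1},
    {"offset": [-0.1, 10.7, -9.9], "turn": [-0.387, 0, 0], "fingers": -1}
  ]
}}

```text
time_s: 39.73
position: [561.6, -179.5, 177.6]
orientation: [0.0, 0.709, 0.002, 0.705]
wrist_force: [0.3, -0.7, -0.4]
grip_width: 48.2
```

{"api": "arm_command", "payload": {
  "commands": [
    {"offset": [-0.1, 13.7, -5.2], "turn": [-0.387, 0, 0], "fingers": -1},
    {"offset": [-0.1, 13.7, -5.2], "turn": [-0.387, 0, 0], "fingers": -1},
    {"offset": [-0.1, 13.7, -5.2], "turn": [-0.387, 0, 0], "fingers": -1},
    {"offset": [-0.1, 13.7, -5.2], "turn": [-0.387, 0, 0], "fingers": -1},
    {"offset": [-0.1, 13.7, -5.2], "turn": [-0.387, 0, 0], "fingers": -1}
  ]
}}

```text
time_s: 40.15
position: [510.4, -43.8, 179.6]
orientation: [-0.136, 0.695, 0.138, 0.693]
wrist_force: [0.7, 0.6, 0.1]
grip_width: 47.8
```

{"api": "arm_command", "payload": {
  "commands": [
    {"offset": [2, 0, 0], "turn": [0, 0, 0], "fingers": -1},
    {"offset": [2.5, 0, 0], "turn": [0, 0, 0], "fingers": -1},
    {"offset": [2.5, 0, 0], "turn": [0, 0, 0], "fingers": -1},
    {"offset": [2.5, 0, 0], "turn": [0, 0, 0], "fingers": -1}
  ]
}}

```text
time_s: 40.48
position: [512.1, -47.5, 155.6]
orientation: [-0.135, 0.695, 0.135, 0.693]
wrist_force: [0.3, -0.5, -0.5]
grip_width: 48.0
```

Run:
```python
from h import *
plan([(511.3,-45.5,88,.386),(511.3,-45.5,230,.386)])
```

```text
now [512.1 -47.5 155.6] th 0.385 j6 -0.58
    [6.76, 0.21, 0.02] [-0.001, -0.002, -0.001] rows 3
  ->  [511.3 -45.5  88. ] 0.386
    [-14.2, 0.0, 0.0] [0.0, -0.0, -0.0] rows 5
  ->  [511.3 -45.5 230. ] 0.386
```

{"api": "arm_command", "payload": {
  "commands": [
    {"offset": [2.5, 0.2, 0], "turn": [0, 0, 0], "fingers": -1},
    {"offset": [4.5, 0.2, 0], "turn": [0, 0, 0], "fingers": -1},
    {"offset": [6, 0.2, 0], "turn": [0, 0, 0], "fingers": -1},
    {"offset": [6.7, 0.2, 0], "turn": [0, 0, 0], "fingers": -1},
    {"offset": [6.7, 0.2, 0], "turn": [0, 0, 0], "fingers": -1}
  ]
}}

```text
time_s: 40.9
position: [510.8, -45.3, 88.2]
orientation: [-0.135, 0.695, 0.136, 0.693]
wrist_force: [0.1, -1.2, -0.3]
grip_width: 48.1
```

{"api": "arm_command", "payload": {
  "commands": [
    {"offset": [0, 0, 0], "turn": [0, 0, 0], "fingers": -1},
    {"offset": [0, 0, 0], "turn": [0, 0, 0], "fingers": 0.2},
    {"offset": [0, 0, 0], "turn": [0, 0, 0], "fingers": 0.2},
    {"offset": [0, 0, 0], "turn": [0, 0, 0], "fingers": 0.2},
    {"offset": [0, 0, 0], "turn": [0, 0, 0], "fingers": 0.2}
  ]
}}

```text
time_s: 41.32
position: [512.3, -45.0, 90.7]
orientation: [-0.136, 0.693, 0.135, 0.695]
wrist_force: [0.0, 0.2, 0.2]
grip_width: 56.7
```

{"api": "arm_command", "payload": {
  "commands": [
    {"offset": [-5, 0, 0], "turn": [0, 0, 0], "fingers": 0.2},
    {"offset": [-9, 0, 0], "turn": [0, 0, 0], "fingers": 0.2},
    {"offset": [-13, 0, 0], "turn": [0, 0, 0], "fingers": 0.2},
    {"offset": [-16, 0, 0], "turn": [0, 0, 0], "fingers": 0},
    {"offset": [-16, 0, 0], "turn": [0, 0, 0], "fingers": 0}
  ]
}}

```text
time_s: 41.73
position: [515.7, -45.6, 260.0]
orientation: [-0.138, 0.689, 0.134, 0.699]
wrist_force: [0.5, -0.1, 0.3]
grip_width: 49.7
```

Run:
```python
from h import *
plan([(405,-410,250,.19)])
```

```text
now [515.7 -45.6 260. ] th 0.386 j6 -0.58
    [0.47, -14.79, -12.0] [0.098, 0.007, 0.004] rows 5
    [0.49, -15.9, -10.49] [0.098, 0.007, 0.004] rows 5
  ->  [ 405. -410.  250.] 0.19
```

{"api": "arm_command", "payload": {
  "commands": [
    {"offset": [0, -14.8, -12], "turn": [0.098, 0, 0], "fingers": 0},
    {"offset": [0, -14.8, -12], "turn": [0.098, 0, 0], "fingers": 0},
    {"offset": [0, -14.8, -12], "turn": [0.098, 0, 0], "fingers": 0},
    {"offset": [0, -14.8, -12], "turn": [0.098, 0, 0], "fingers": 0},
    {"offset": [0, -14.8, -12], "turn": [0.098, 0, 0], "fingers": 0}
  ]
}}

```text
time_s: 42.15
position: [454.9, -230.1, 250.0]
orientation: [-0.101, 0.7, 0.1, 0.7]
wrist_force: [0.7, 0.5, -0.2]
grip_width: 47.5
```

{"api": "arm_command", "payload": {
  "commands": [
    {"offset": [0, -15.9, -10.5], "turn": [0.098, 0, 0], "fingers": 0},
    {"offset": [0, -15.9, -10.5], "turn": [0.098, 0, 0], "fingers": 0},
    {"offset": [0, -15.9, -10.5], "turn": [0.098, 0, 0], "fingers": 0},
    {"offset": [0, -15.9, -10.5], "turn": [0.098, 0, 0], "fingers": 0},
    {"offset": [0, -15.9, -10.5], "turn": [0.098, 0, 0], "fingers": 0}
  ]
}}

```text
time_s: 42.57
position: [399.0, -412.9, 249.8]
orientation: [-0.067, 0.704, 0.066, 0.704]
wrist_force: [0.0, 0.7, -0.4]
grip_width: 47.6
```

{"api": "arm_command", "payload": {
  "commands": [
    {"offset": [0, 0, 0], "turn": [0, 0, 0], "fingers": 0},
    {"offset": [0, 0, 0], "turn": [0, 0, 0], "fingers": 0},
    {"offset": [0, 0, 0], "turn": [0, 0, 0], "fingers": 0}
  ]
}}

```text
time_s: 42.82
position: [400.8, -408.8, 249.5]
orientation: [-0.067, 0.704, 0.067, 0.704]
wrist_force: [0.6, -0.1, -0.3]
grip_width: 47.7
```

Run:
```python
from h import *
p=snap('top');save(p,'top7.png',(280,150,440,290),4)
for y in(33.5,-33.5):
    c=(499.2-.3756*y,-14.7+.927*y); cen(p,c,92,tol=4,rad=30)
p=look(['lid','lid_notch','lid_handle'],top=2,name='w8.png')
cen(p,(384,-296),9,tol=4,rad=125)
cen(p,(384,-296),42,tol=4,rad=50)
```

```text
cen n 149 [489.4   8.1] size 48 53 ang 0.388 medz 92.3
cen n 157 [511.3 -44.4] size 47 58 ang 0.365 medz 92.7
lid_notch 0.82 [324.   5.] [ 369.9 -226.1] rgb [200. 198. 214.]
lid_handle 0.82 [324.  65.] [ 382.2 -290.3] rgb [172. 167. 174.]
cen n 17792 [ 382.5 -295.2] size 157 149 ang 0.191 medz 9.1
cen n 707 [ 381.9 -292.6] size 12 59 ang 0.198 medz 42.8
```

View pics/top7.png

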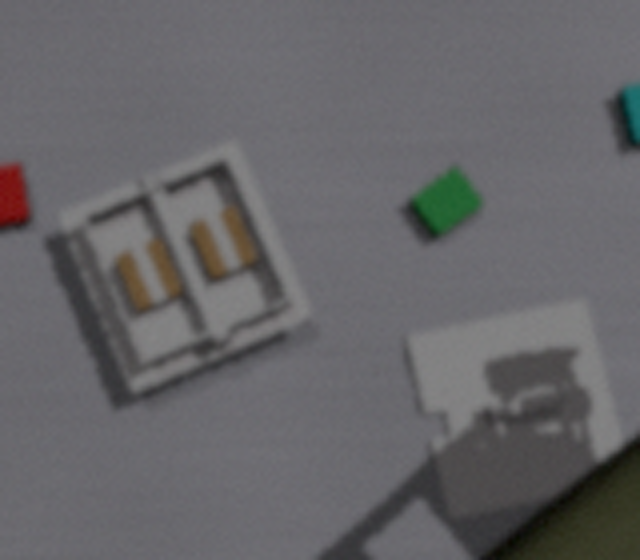

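View pics/w8.png

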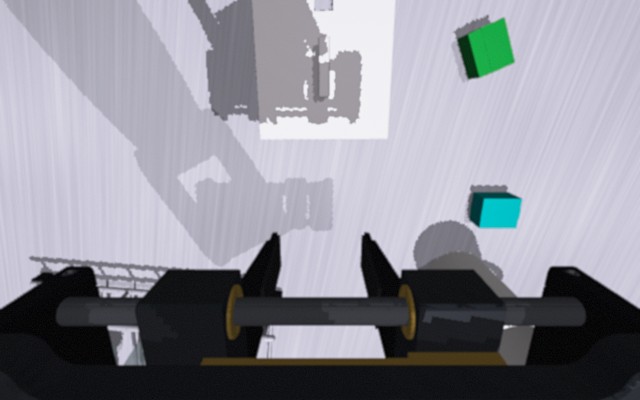

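Both cartons lie flat in their compartments, at top-crop (150,275) and (223,243), tops at 92.5 mm as expected. The lid's bar is at (321,68) in the wrist view and its notch at (324,5).

Run:
```python
from h import *
plan([(381.9,-292.4,150,.195),(381.9,-292.4,33,.195)])
```

```text
now [ 401.2 -408.4  249.9] th 0.192 j6 -1.08
    [9.98, 11.76, 0.31] [-0.003, 0.0, 0.0] rows 5
  ->  [ 381.9 -292.4  150. ] 0.195
    [11.7, -0.0, 0.0] [0.0, 0.0, -0.0] rows 4
  ->  [ 381.9 -292.4   33. ] 0.195
```

{"api": "arm_command", "payload": {
  "commands": [
    {"offset": [10, 11.8, 0.3], "turn": [0, 0, 0], "fingers": 0},
    {"offset": [10, 11.8, 0.3], "turn": [0, 0, 0], "fingers": 0},
    {"offset": [10, 11.8, 0.3], "turn": [0, 0, 0], "fingers": 0},
    {"offset": [10, 11.8, 0.3], "turn": [0, 0, 0], "fingers": 0},
    {"offset": [10, 11.8, 0.3], "turn": [0, 0, 0], "fingers": 0}
  ]
}}

```text
time_s: 43.48
position: [378.2, -286.7, 143.7]
orientation: [-0.065, 0.706, 0.071, 0.701]
wrist_force: [0.0, -0.2, -0.9]
grip_width: 47.5
```

{"api": "arm_command", "payload": {
  "commands": [
    {"offset": [0, 0, 0], "turn": [0, 0, 0], "fingers": 0},
    {"offset": [0, 0, 0], "turn": [0, 0, 0], "fingers": 0},
    {"offset": [0, 0, 0], "turn": [0, 0, 0], "fingers": 0}
  ]
}}

```text
time_s: 43.73
position: [382.6, -294.6, 151.9]
orientation: [-0.068, 0.703, 0.066, 0.705]
wrist_force: [-0.9, 0.0, 0.0]
grip_width: 47.5
```

Run:
```python
from h import *
p=snap('scene'); cen(p,(382,-292),9,tol=4,rad=125)
plan([(381.9,-292.4,33,.195)])
```

```text
cen n 1556 [ 394.2 -291.2] size 203 228 ang 0.316 medz 9.5
now [ 382.5 -294.7  151.8] th 0.189 j6 -0.96
    [11.87, 0.27, -0.04] [-0.006, 0.002, 0.003] rows 4
  ->  [ 381.9 -292.4   33. ] 0.195
```

{"api": "arm_command", "payload": {
  "commands": [
    {"offset": [4, 0.2, 0], "turn": [0, 0, 0], "fingers": 0},
    {"offset": [8, 0.2, 0], "turn": [0, 0, 0], "fingers": 0},
    {"offset": [10.5, 0.2, 0], "turn": [0, 0, 0], "fingers": 0},
    {"offset": [11.7, 0.2, 0], "turn": [0, 0, 0], "fingers": 0},
    {"offset": [11.7, 0.2, 0], "turn": [0, 0, 0], "fingers": -1}
  ],
  "force": 35
}}

```text
time_s: 44.2
position: [379.7, -290.5, 30.4]
orientation: [-0.065, 0.705, 0.068, 0.703]
wrist_force: [-0.0, 0.6, -0.2]
grip_width: 44.5
```

{"api": "arm_command", "payload": {
  "commands": [
    {"offset": [0, 0, 0], "turn": [0, 0, 0], "fingers": -1},
    {"offset": [0, 0, 0], "turn": [0, 0, 0], "fingers": -1},
    {"offset": [0, 0, 0], "turn": [0, 0, 0], "fingers": -1},
    {"offset": [0, 0, 0], "turn": [0, 0, 0], "fingers": -1},
    {"offset": [0, 0, 0], "turn": [0, 0, 0], "fingers": -1}
  ]
}}

```text
time_s: 44.62
position: [381.8, -291.8, 34.1]
orientation: [-0.068, 0.703, 0.066, 0.705]
wrist_force: [-0.1, 0.1, 0.5]
grip_width: 12.9
```

{"api": "arm_command", "payload": {
  "commands": [
    {"offset": [0, 0, 0], "turn": [0, 0, 0], "fingers": -1},
    {"offset": [0, 0, 0], "turn": [0, 0, 0], "fingers": -1}
  ]
}}

```text
time_s: 44.78
position: [381.8, -291.7, 34.0]
orientation: [-0.068, 0.703, 0.066, 0.704]
wrist_force: [0.4, 0.3, 5.2]
grip_width: 11.6
```

{"api": "arm_command", "payload": {
  "commands": [
    {"offset": [-4, 0, 0], "turn": [0, 0, 0], "fingers": -1},
    {"offset": [-8, 0, 0], "turn": [0, 0, 0], "fingers": -1},
    {"offset": [-12, 0, 0], "turn": [0, 0, 0], "fingers": -1},
    {"offset": [-16, 0, 0], "turn": [0, 0, 0], "fingers": -1},
    {"offset": [-18, 0, 0], "turn": [0, 0, 0], "fingers": -1}
  ]
}}

```text
time_s: 45.2
position: [382.1, -292.0, 217.8]
orientation: [-0.069, 0.702, 0.065, 0.705]
wrist_force: [0.7, -0.1, -1.6]
grip_width: 11.7
```

{"api": "arm_command", "payload": {
  "commands": [
    {"offset": [0, 0, 0], "turn": [-0.58, 0, 0], "fingers": -1},
    {"offset": [0, 0, 0], "turn": [-0.58, 0, 0], "fingers": -1},
    {"offset": [0, 0, 0], "turn": [-0.58, 0, 0], "fingers": -1},
    {"offset": [0, 0, 0], "turn": [-0.58, 0, 0], "fingers": -1},
    {"offset": [0, 0, 0], "turn": [-0.58, 0, 0], "fingers": -1}
  ]
}}

```text
time_s: 45.62
position: [380.4, -290.5, 211.7]
orientation: [-0.267, 0.655, 0.268, 0.654]
wrist_force: [-0.5, 0.7, -1.8]
grip_width: 11.9
```

{"api": "arm_command", "payload": {
  "commands": [
    {"offset": [0, 0, 0], "turn": [-0.58, 0, 0], "fingers": -1},
    {"offset": [0, 0, 0], "turn": [-0.58, 0, 0], "fingers": -1},
    {"offset": [0, 0, 0], "turn": [-0.58, 0, 0], "fingers": -1},
    {"offset": [0, 0, 0], "turn": [-0.58, 0, 0], "fingers": -1},
    {"offset": [0, 0, 0], "turn": [-0.58, 0, 0], "fingers": -1}
  ]
}}

```text
time_s: 46.03
position: [380.4, -290.5, 211.6]
orientation: [-0.443, 0.551, 0.444, 0.551]
wrist_force: [0.2, -0.6, -2.0]
grip_width: 12.2
```

Run:
```python
from h import *
plan([(499.2,-14.7,210,1.956)])
```

```text
now [ 380.4 -290.5  211.6] th 1.355 j6 -2.12
    [0.09, -2.85, 14.74] [-0.3, 0.001, -0.001] rows 5
    [0.08, -7.09, 13.24] [-0.3, 0.001, -0.001] rows 5
  ->  [499.2 -14.7 210. ] 1.956
```

{"api": "arm_command", "payload": {
  "commands": [
    {"offset": [0, -2.8, 14.7], "turn": [-0.3, 0, 0], "fingers": -1},
    {"offset": [0, -2.8, 14.7], "turn": [-0.3, 0, 0], "fingers": -1},
    {"offset": [0, -2.8, 14.7], "turn": [-0.3, 0, 0], "fingers": -1},
    {"offset": [0, -2.8, 14.7], "turn": [-0.3, 0, 0], "fingers": -1},
    {"offset": [0, -2.8, 14.7], "turn": [-0.3, 0, 0], "fingers": -1}
  ]
}}

```text
time_s: 46.45
position: [441.0, -149.8, 211.7]
orientation: [-0.52, 0.478, 0.521, 0.479]
wrist_force: [0.2, -0.7, -1.4]
grip_width: 11.9
```

{"api": "arm_command", "payload": {
  "commands": [
    {"offset": [0, -7.1, 13.2], "turn": [-0.3, 0, 0], "fingers": -1},
    {"offset": [0, -7.1, 13.2], "turn": [-0.3, 0, 0], "fingers": -1},
    {"offset": [0, -7.1, 13.2], "turn": [-0.3, 0, 0], "fingers": -1},
    {"offset": [0, -7.1, 13.2], "turn": [-0.3, 0, 0], "fingers": -1},
    {"offset": [0, -7.1, 13.2], "turn": [-0.3, 0, 0], "fingers": -1}
  ]
}}

```text
time_s: 46.87
position: [501.4, -13.2, 211.9]
orientation: [-0.586, 0.395, 0.587, 0.396]
wrist_force: [0.4, -0.8, -2.9]
grip_width: 11.8
```

{"api": "arm_command", "payload": {
  "commands": [
    {"offset": [0, 0, 0], "turn": [0, 0, 0], "fingers": -1},
    {"offset": [0, 0, 0], "turn": [0, 0, 0], "fingers": -1},
    {"offset": [0, 0, 0], "turn": [0, 0, 0], "fingers": -1}
  ]
}}

```text
time_s: 47.12
position: [500.3, -17.6, 212.2]
orientation: [-0.585, 0.398, 0.585, 0.397]
wrist_force: [0.5, 0.4, -1.3]
grip_width: 12.1
```

```bash
cat >> h.py <<'E'
def plate(p,z,tol=4,rad=115,c=(499,-15)):
    W=cloud(p); P=W[np.isfinite(W).all(2)&(abs(W[...,2]-z)<tol)]; P=P[np.hypot(P[:,0]-c[0],P[:,1]-c[1])<rad]
    a,s=np.cos(.386),np.sin(.386); d=P[:,:2]-c; u=d[:,0]*a+d[:,1]*s; v=-d[:,0]*s+d[:,1]*a
    print('plate n',len(P),'u',np.percentile(u,[.3,99.7]).round(1),'v',np.percentile(v,[.3,99.7]).round(1),'z',np.median(P[:,2]).round(1));
E
python3 - <<'E'
from h import *
plan([(499.2,-14.7,210,1.956)])
for c in('wrist','top','scene'):
    p=snap(c); print(c); plate(p,185,tol=5)
    x=None
    for q in('lid_notch','tray_key'):
        for b in tip_of(p,q)[:1]: print(q,round(b['score'],2),np.round(b['pixel']),at_z(p,b['pixel'],181 if q=='lid_notch' else 102).round(1))
    if c=='wrist': save(p,'w9.png')
E
```

```text
now [500.3 -17.6 212.2] th 1.948 j6 -2.09
    [0.22, -0.01, 0.31] [-0.008, 0.0, -0.001] rows 2
  ->  [499.2 -14.7 210. ] 1.956
wrist
plate n 39269 u [-77.9  75.8] v [-80.8  74.6] z 187.3
tray_key 0.94 [324. 122.] [435.4 -40.6 102. ]
top
plate n 371 u [-78.   78.2] v [-80.5  73.7] z 187.4
lid_notch 0.95 [336. 228.] [442.4 -42.8 181. ]
scene
plate n 1301 u [-81.7  77.2] v [-83.9  75.4] z 187.8
lid_notch 0.74 [277. 149.] [438.2 -46.  181. ]
tray_key 0.82 [278. 169.] [416.6 -37.4 102. ]
```

View pics/w9.png

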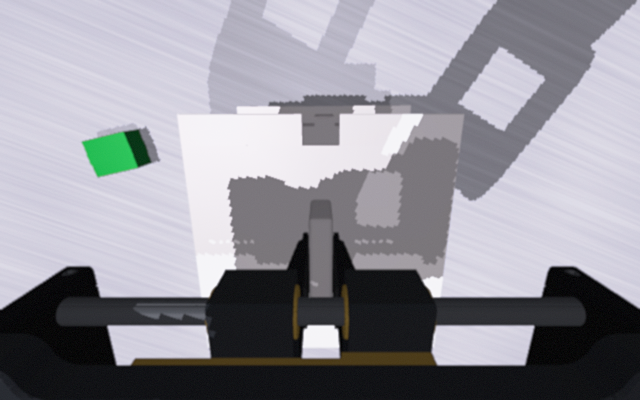

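The lid is held level with its notch at (320,128), above the tray's key. It is about 3 mm off along tray y. I'll correct that and lower to just above the key.

{"api": "arm_command", "payload": {
  "commands": [
    {"offset": [2.5, 0, 0.3], "turn": [-0.008, 0, 0], "fingers": -1},
    {"offset": [4.5, 0, 0.3], "turn": [-0.008, 0, 0], "fingers": -1},
    {"offset": [5.5, 0, 0.3], "turn": [-0.008, 0, 0], "fingers": -1},
    {"offset": [6, 0, 0.3], "turn": [-0.008, 0, 0], "fingers": -1},
    {"offset": [6, 0, 0.3], "turn": [-0.008, 0, 0], "fingers": -1}
  ]
}}

```text
time_s: 47.98
position: [499.0, -13.7, 151.4]
orientation: [-0.586, 0.395, 0.588, 0.394]
wrist_force: [0.3, -0.3, -1.2]
grip_width: 12.1
```

{"api": "arm_command", "payload": {
  "commands": [
    {"offset": [0, 0, 0], "turn": [0, 0, 0], "fingers": -1},
    {"offset": [0, 0, 0], "turn": [0, 0, 0], "fingers": -1},
    {"offset": [0, 0, 0], "turn": [0, 0, 0], "fingers": -1}
  ]
}}

```text
time_s: 48.23
position: [500.6, -13.9, 154.1]
orientation: [0.588, -0.394, -0.586, -0.395]
wrist_force: [-0.3, 0.4, -2.0]
grip_width: 11.6
```

Run:
```python
from h import *
plan([(499.2,-14.7,131,1.956)])
for c in('wrist','top'):
    p=snap(c); print(c); plate(p,127,tol=4)
    for b in tip_of(p,'lid_notch')[:1]: print(round(b['score'],2),at_z(p,b['pixel'],123).round(1), 'want',499.1-69*np.cos(.386),-14.7-69*np.sin(.386))
```

```text
now [500.6 -13.9 154.1] th 1.958 j6 -2.09
    [2.31, 0.17, -0.02] [0.002, -0.001, 0.002] rows 2
  ->  [499.2 -14.7 131. ] 1.956
wrist
plate n 39218 u [-75.9  77.7] v [-77.7  77.6] z 129.2
top
plate n 293 u [-76.2  79. ] v [-77.6  76.2] z 128.4
0.61 [439.5 -41.9 123. ] want 435.1768536962102 -40.67751655998471
```

{"api": "arm_command", "payload": {
  "commands": [
    {"offset": [0, 0.15, 0], "turn": [0, 0, 0], "fingers": -1},
    {"offset": [0.2, 0.15, 0], "turn": [0, 0, 0], "fingers": -1},
    {"offset": [0.5, 0.15, 0], "turn": [0, 0, 0], "fingers": -1},
    {"offset": [0.9, 0.15, 0], "turn": [0, 0, 0], "fingers": -1},
    {"offset": [1.2, 0.15, 0], "turn": [0, 0, 0], "fingers": -1}
  ]
}}

```text
time_s: 48.85
position: [498.0, -14.3, 139.9]
orientation: [-0.587, 0.395, 0.587, 0.394]
wrist_force: [0.3, 0.6, -1.8]
grip_width: 11.8
```

{"api": "arm_command", "payload": {
  "commands": [
    {"offset": [0.2, 0, 0], "turn": [0, 0, 0], "fingers": -1},
    {"offset": [0.4, 0, 0], "turn": [0, 0, 0], "fingers": -1},
    {"offset": [0.6, 0, 0], "turn": [0, 0, 0], "fingers": -1},
    {"offset": [0.8, 0, 0], "turn": [0, 0, 0], "fingers": -1},
    {"offset": [1.1, 0, 0], "turn": [0, 0, 0], "fingers": -1}
  ]
}}

```text
time_s: 49.27
position: [498.6, -14.4, 130.9]
orientation: [-0.587, 0.395, 0.587, 0.394]
wrist_force: [-9.7, 0.6, 17.0]
grip_width: 11.7
```

{"api": "arm_command", "payload": {
  "commands": [
    {"offset": [0, 0, 0], "turn": [0, 0, 0], "fingers": -1},
    {"offset": [0, 0, 0], "turn": [0, 0, 0], "fingers": -1}
  ]
}}

```text
time_s: 49.43
position: [498.7, -14.4, 131.0]
orientation: [0.587, -0.394, -0.587, -0.394]
wrist_force: [-4.1, 0.1, 6.0]
grip_width: 12.0
```

Run:
```python
from h import *
for c in('wrist','scene'):
    p=snap(c); print(c); plate(p,106,tol=4)
```

```text
wrist
plate n 39512 u [-77.9  75.2] v [-77.3  78. ] z 106.1
scene
plate n 1389 u [-81.1  76.4] v [-80.5  78.1] z 106.5
```

Plate top is at 106 mm, its home height. Release and retreat.

{"api": "arm_command", "payload": {
  "commands": [
    {"offset": [0, 0, 0], "turn": [0, 0, 0], "fingers": -0.1},
    {"offset": [0, 0, 0], "turn": [0, 0, 0], "fingers": -0.1},
    {"offset": [0, 0, 0], "turn": [0, 0, 0], "fingers": -0.1},
    {"offset": [0, 0, 0], "turn": [0, 0, 0], "fingers": -0.1},
    {"offset": [0, 0, 0], "turn": [0, 0, 0], "fingers": -0.1}
  ]
}}

```text
time_s: 49.95
position: [498.3, -14.3, 129.5]
orientation: [-0.587, 0.394, 0.587, 0.394]
wrist_force: [-0.3, 0.3, -0.3]
grip_width: 38.7
```

{"api": "arm_command", "payload": {
  "commands": [
    {"offset": [-4, 0, 0], "turn": [0, 0, 0], "fingers": -0.1},
    {"offset": [-8, 0, 0], "turn": [0, 0, 0], "fingers": -0.1},
    {"offset": [-12, 0, 0], "turn": [0, 0, 0], "fingers": -0.1},
    {"offset": [-14, 0, 0], "turn": [0, 0, 0], "fingers": -0.1},
    {"offset": [-14, 0, 0], "turn": [0, 0, 0], "fingers": -0.1}
  ]
}}

```text
time_s: 50.37
position: [501.2, -14.7, 276.7]
orientation: [0.591, -0.393, -0.583, -0.396]
wrist_force: [0.8, -0.0, 1.0]
grip_width: 43.0
```

{"api": "arm_command", "payload": {
  "commands": [
    {"offset": [0, 3, -15], "turn": [0, 0, 0], "fingers": -0.1},
    {"offset": [0, 3, -15], "turn": [0, 0, 0], "fingers": -0.1},
    {"offset": [0, 3, -15], "turn": [0, 0, 0], "fingers": -0.1},
    {"offset": [0, 3, -15], "turn": [0, 0, 0], "fingers": -0.1},
    {"offset": [0, 3, -15], "turn": [0, 0, 0], "fingers": -0.1}
  ]
}}

```text
time_s: 50.78
position: [527.0, -168.7, 267.7]
orientation: [-0.585, 0.397, 0.586, 0.395]
wrist_force: [-0.7, -0.2, 0.2]
grip_width: 42.7
```

{"api": "arm_command", "payload": {
  "commands": [
    {"offset": [0, 0, -15], "turn": [0, 0, 0], "fingers": -0.1},
    {"offset": [0, 0, -15], "turn": [0, 0, 0], "fingers": -0.1},
    {"offset": [0, 0, -15], "turn": [0, 0, 0], "fingers": -0.1},
    {"offset": [0, 0, -15], "turn": [0, 0, 0], "fingers": -0.1},
    {"offset": [0, 0, -15], "turn": [0, 0, 0], "fingers": -0.1}
  ]
}}

```text
time_s: 51.2
position: [584.1, -306.6, 267.1]
orientation: [-0.585, 0.396, 0.587, 0.395]
wrist_force: [-0.6, 1.5, -0.7]
grip_width: 42.6
```

Run:
```python
from h import *
p=snap('top'); print('top'); plate(p,106,tol=4); save(p,'top9.png')
p=snap('scene'); print('scene'); plate(p,106,tol=4); save(p,'scene9.png',(240,130,350,240),5)
W=cloud(p)
P=W[np.isfinite(W).all(2)&(abs(W[...,2]-106)<6)]; P=P[np.hypot(P[:,0]-499,P[:,1]+15)<72]
A=np.c_[P[:,:2]-[499,-15],np.ones(len(P))]; print('tilt/plane',np.linalg.lstsq(A,P[:,2],rcond=None)[0].round(4))
```

```text
top
plate n 1837 u [-78.5  77.3] v [-77.   78.1] z 106.4
scene
plate n 1488 u [-81.2  76. ] v [-80.6  78.4] z 106.4
tilt/plane [-5.100000e-03  1.000000e-04  1.066973e+02]
```

View pics/scene9.png

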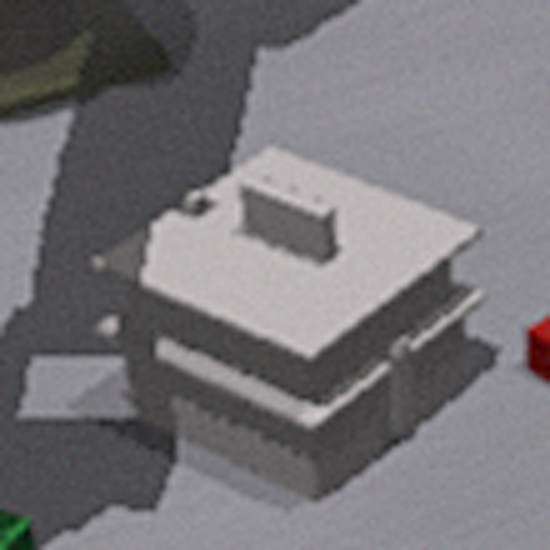

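View pics/top9.png

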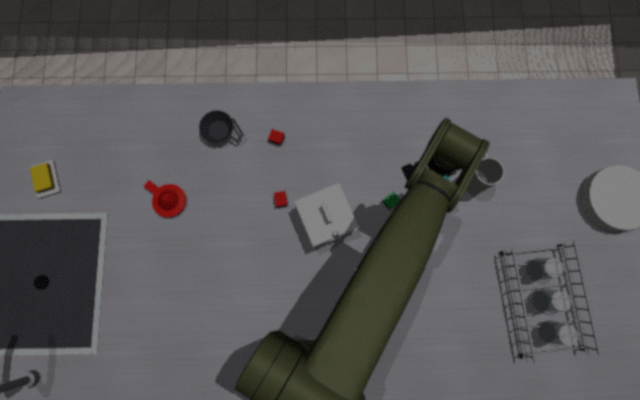

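The scene crop shows the stack closed and level: the tray key sits in the lid notch at (203,203) and the tin key in the tray notch at (402,345). The top view shows the squeezer at (169,201) and the jug at (489,172), both where they started.

```bash
python3 -c "
from rig import ctrl; print(ctrl.hand_in())"
```

```text
the job is handed in; nothing more can be done
None
```

The lunch box is packed and handed in at about 51 s of the 192 s allowed; handing in gave no verdict. I stood the three pots in the tin and seated the tray over the tin's key. I then laid the two brown cartons flat, one on each side of the partition, and put the lid on over the tray's key.

- **Pots:** all three tops measured about 44 mm, as expected for pots standing on the tin floor. This was checked before the tray covered them.
- **Tray:** the rim measured 101–102 mm against 102 mm for fully home, and the tin's key shows in the tray's notch.
- **Cartons:** the tops measured 92–93 mm against 92 mm. This was checked before the lid went on.
- **Lid:** the plate top measured 106.4 mm against 106 mm, tilt about 0.005 rad. It is centred to about 1 mm, with the tray's key in its notch.
- **Jug and squeezer:** both look unmoved in the last top view, compared by eye. The arm was holding clear of everything.

- **Failed grasp:** the first grasp of one pot missed because I lifted before the fingers had closed. The pot was not disturbed, and the second try worked.
- **Camera disagreement:** the scene camera read the tray's sideways position about 3 mm differently from the wrist and top cameras. I went by the wrist camera.

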